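Change over the jar warmer: mustard out, honey in, selector set

ROBOT

A 6-joint arm with a two-finger parallel gripper is mounted at the origin on a cart in front of the work surface, level with it; the furniture and walls round the work are solid. World frame = base frame: x ahead of the robot, y to its left, z up, the work surface at z = 0. Lengths are in m, angles in rad, forces in N, time in s.
With the tool pointing down it reaches from about 0.325 to 0.9 m from the base axis. Payload 6.1 kg.
Tool frame: the origin (TCP) lies midway between the tips of the shut fingers; the grasp point (between the pads) lies 19 mm behind it; z points along the fingers, y is the line along which they close (so a half turn about z gives the same grasp; the last joint's range is limited). The gripper opens to 85 mm and grips with 20 to 120 N. Pads are 22 mm wide; open, the fingers measure 114 mm over their backs; the gripper's body (76 mm by 85 mm) begins 54 mm behind the grasp point. The pads swing forward as they close: fully open they stand 13 mm farther back than shut.
Start: joints at [-1.283, 0.22, 1.526, -0, 1.395, -0.126], TCP at [0.251, -0.572, 0.231] pointing down, gripper open.
Joint ranges: [-2.98, 2.98], [-0.91, 2.08], [0.09, 2.57], [-1.24, 4.39], [0.2, 2.65], [-2.68, 2.68]. Speed limits (rad/s): [2.57, 2.57, 3.01, 3.14, 3.14, 3.14].

INTERFACE

Orientations are given as a rotation vector (axis times angle).
In Python, from cell import robot gives the robot as it stands.
- The arm moves only by the shell command python3 -m jog 'ROWS' [FORCE]. ROWS is JSON, a list of rows, each a list of 5 numbers: the shift along the tool's x, y, z each as a share of 0.02 m, from -1 to 1, then the turn about the tool's z as a share of 0.12 rad, from -1 to 1, then the closure, from -1 (fully open) to 1 (shut). A call has 1 to 12 rows; each row shifts and turns the commanded pose from where the row before left it, along the tool's axes as they then stand; what a row does not reach is not made up. A row lasts 1/12 s, in which the tool goes at most 41.7 mm and 7.16 degrees, less where a joint would pass 70% of its speed; a pose out of reach is approached as far as the arm can. A call with a number of a shift or a turn outside -1 to 1 is refused whole. A call with a gripper value outside its range is refused whole. The fingers move at their own pace and stop on an object; FORCE is the grip in N (left out, the last holds). Time passes only in rows, so rows that do not move let the fingers close. It gives the time, the measured TCP pose, the force, the opening and the grip force at its end, in the units of the state.
- robot.get_obs(): the state, without advancing time (a new reading comes with each control period).
- robot.snapshot(name): name is "side" or "top"; returns (picture, depth): 400x640x3 uint8, red, green, blue; 400x640 float32, m along the optical axis (not along the pixel's ray), 0 where there is no reading.
- robot.camera_info(name): a dict with "fov_y" (degrees; the focal length in pixels is half the picture's height over the tangent of half this angle, whatever the lens; pixels are square), "cx", "cy" (the principal point, pixels), "eye" and "orientation" of the camera in the world. Camera axes: x right, y down, z forward; pixel columns grow to the right and rows downward; lengths in m; the calibration is good to about 2 mm. A picture is of the moment at which its call begins. camera_info takes no time and is no camera call.
- robot.finish_job(): hands the job in; it is judged then, once.
The state is a dict: "time_s": time; "joints": joint angles; "joint_vel": joint speeds; "joint_torque": joint torques, N m; "ee_pos": TCP position; "tool_rot": TCP orientation; "contact_force": force on the tool from outside, world axes, zero at the start; "ft_torque": the same for the moment, N m; "gripper_width": finger opening in m; "grip_force": force on a finger pad.
Only numpy, scipy, OpenCV 4.12 (cv2) and the standard library are available. Lean on these libraries where they do the work, as an engineer would, in place of code of your own. Each camera call takes 0.05 s, during which the arm holds its last target. There are 200 camera calls.

TASK

The mustard jar in the jar warmer is done: first turn the selector back to the red off mark, then pull the tray out, stand the mustard jar on the cork trivet and every honey jar from the worktop upright on the tray, gripping the glass gently (keep the squeeze to about 30 N). Slide the tray fully home under the hood until it wedges tight, and only then turn the selector to the mark with as many dots as there are honey jars. Leave the other things where they are.

Things in the scene. Friction and masses are not known exactly. Their poses are not given: they have to be found in the camera images.
- honey_0: low amber glass jar of honey with a brass lid and a paper label, upright; one of up to four alike (may be absent: None). 62 mm across, 56 mm high, about 0.22 kg; straight side from 3 to 40 mm up, lid 59 mm across above it. Origin: centre of the underside; z up.
- honey_1: low amber glass jar of honey with a brass lid and a paper label, upright; one of up to four alike (may be absent: None). 62 mm across, 56 mm high, about 0.22 kg; straight side from 3 to 40 mm up, lid 59 mm across above it. Origin: centre of the underside; z up.
- honey_2: low amber glass jar of honey with a brass lid and a paper label, upright; one of up to four alike (may be absent: None). 62 mm across, 56 mm high, about 0.22 kg; straight side from 3 to 40 mm up, lid 59 mm across above it. Origin: centre of the underside; z up.
- honey_3: low amber glass jar of honey with a brass lid and a paper label, upright; one of up to four alike (may be absent: None). 62 mm across, 56 mm high, about 0.22 kg; straight side from 3 to 40 mm up, lid 59 mm across above it. Origin: centre of the underside; z up.
- mustard: glass jar of mustard with a red lid, the one that stands in the warmer; 66 mm across, 100 mm high, its straight body up to 85 mm, about 0.44 kg. Origin: centre of the underside; z up.
- trivet: round cork trivet, 100 mm across and 8 mm thick, fixed on the worktop in front of the warmer's control box. Origin: centre of its underside, so its top is 8 mm above.
- warmer: jar warmer, fixed; place and heading vary. x points from the open front to the hood (away from the robot), y left, z up; origin on the worktop, on the tray's centre line. White hood: x = 54 to 178 mm, 320 mm wide (y), 138 mm high, open in front; inside 304 mm wide, 128 mm high. Control box at the right: x = -67 to 175, y = -163 to -247 mm, 45 mm high, the selector on it.
- sled (a joint): travel in m of the steel tray on its tapered dovetail way, along the warmer's +x: 0 = fully pulled out (stop), 0.145 = fully home under the hood (stop). Begins home, or within 3 mm of it. Moves with 1.5 N when out; the way tightens over the last third, to about 12 N at home, and the tray stays where it is left.
- tray (a point): middle of the tray's floor (top face), moves with the tray, axes as the warmer's. Inside 100 mm (x) by 286 mm (y), floor 20 mm above the worktop, rim 8 mm higher. Four round grey marks for jars at y = -102, -34, 34, 102 mm, x = 0; any place on the floor will do. Pulled out, the tray's edge is 30 mm clear of the hood.
- push_bar (a point): top middle of the upright black push bar on the tray's front, 100 mm above the worktop; moves with the tray. The bar is 16 mm thick (x), 100 mm long (y), 84 mm high, free in front and behind (56 mm gap to the tray). Axes as the warmer's.
- selector (a joint): angle in rad of the selector knob, growing clockwise from above: 0 = red dot (off), then a detent every 0.628 (36 degrees): 0.628 one black dot, 1.257 two, 1.885 three (begins there), 2.513 four dots. Range -0.06 to 2.57. The detents hold with about 0.06 N m; let go between two, it snaps into the nearer one.
- selector_grip (a point): top middle of the selector's bar grip, on its vertical axis, 81 mm above the worktop. The bar is 40 mm long, 14 mm thick, its top 28 mm above the 42 mm disc under it; the frame turns with it: x along the bar to the end with the white pointer line, z up. When off, the pointer looks 72 degrees left of the warmer's x axis.
- green_mug: green mug, bystander, to be left alone; 81 mm across with its handle, 72 mm high, origin under it
- spice_jar: spice jar with a black lid, bystander, to be left alone; 44 mm wide, 103 mm high, origin under it
- teaspoon: teaspoon lying left of the warmer, bystander, to be left alone; 132 x 26 x 9 mm, origin under its middle
- lemon: lemon, bystander, to be left alone; 72 x 57 x 58 mm, origin under it
Mind the look-alikes: they are no part of the job. What is shaped like the honey_1 but black is not meant.

How it is judged:
On the way, in this order (a step that is already met when the one before it is completed fails the run):
1. the selector is off, the tray still home (value of joint selector below 0.15 rad and value of joint sled above 0.13 m), for 0.2 s.
2. the mustard stands on the trivet and every honey jar upright on the tray (horizontal distance between mustard and trivet below 0.03 m and z of mustard in the frame of trivet between 0.003 and 0.014 m and angle between each of mustard, honey_0, honey_1, honey_2, honey_3's own z axis and vertical below 0.15 rad and x of honey_0 in the frame of tray between -0.028 and 0.028 m and y of honey_0 in the frame of tray between -0.12 and 0.12 m and z of honey_0 in the frame of tray between -0.006 and 0.008 m and x of honey_1 in the frame of tray between -0.028 and 0.028 m and y of honey_1 in the frame of tray between -0.12 and 0.12 m and z of honey_1 in the frame of tray between -0.006 and 0.008 m and x of honey_2 in the frame of tray between -0.028 and 0.028 m and y of honey_2 in the frame of tray between -0.12 and 0.12 m and z of honey_2 in the frame of tray between -0.006 and 0.008 m and x of honey_3 in the frame of tray between -0.028 and 0.028 m and y of honey_3 in the frame of tray between -0.12 and 0.12 m and z of honey_3 in the frame of tray between -0.006 and 0.008 m), for 0.2 s.
3. the tray is fully home under the hood, with all the jars (value of joint sled above 0.141 m and x of honey_0 in the frame of tray between -0.028 and 0.028 m and y of honey_0 in the frame of tray between -0.12 and 0.12 m and z of honey_0 in the frame of tray between -0.006 and 0.008 m and angle between each of honey_0, honey_1, honey_2, honey_3's own z axis and vertical below 0.15 rad and x of honey_1 in the frame of tray between -0.028 and 0.028 m and y of honey_1 in the frame of tray between -0.12 and 0.12 m and z of honey_1 in the frame of tray between -0.006 and 0.008 m and x of honey_2 in the frame of tray between -0.028 and 0.028 m and y of honey_2 in the frame of tray between -0.12 and 0.12 m and z of honey_2 in the frame of tray between -0.006 and 0.008 m and x of honey_3 in the frame of tray between -0.028 and 0.028 m and y of honey_3 in the frame of tray between -0.12 and 0.12 m and z of honey_3 in the frame of tray between -0.006 and 0.008 m), for 0.2 s.
4. the selector points to the mark with as many dots as there are jars (value of joint selector between 1.1066 and 2.6633 rad and (value of joint selector below 1.4066 rad or value of joint selector above 1.735 rad) and (value of joint selector below 2.035 rad or value of joint selector above 2.3633 rad) and (value of joint selector below 1.5708 rad or height (world z) of any of honey_0, honey_1 above -5 m) and (value of joint selector below 1.5708 rad or height (world z) of any of honey_0, honey_2 above -5 m) and (value of joint selector below 1.5708 rad or height (world z) of any of honey_0, honey_3 above -5 m) and (value of joint selector below 1.5708 rad or height (world z) of any of honey_1, honey_2 above -5 m) and (value of joint selector below 1.5708 rad or height (world z) of any of honey_1, honey_3 above -5 m) and (value of joint selector below 1.5708 rad or height (world z) of any of honey_2, honey_3 above -5 m) and (value of joint selector below 2.1991 rad or height (world z) of honey_0 above -5 m) and (value of joint selector below 2.1991 rad or height (world z) of honey_1 above -5 m) and (value of joint selector below 2.1991 rad or height (world z) of honey_2 above -5 m) and (value of joint selector below 2.1991 rad or height (world z) of honey_3 above -5 m) and (value of joint selector above 1.5708 rad or not (height (world z) of honey_0 above -5 m or height (world z) of tray below -5 m) or not (height (world z) of honey_1 above -5 m or height (world z) of tray below -5 m) or not (height (world z) of honey_2 above -5 m or height (world z) of tray below -5 m)) and (value of joint selector above 1.5708 rad or not (height (world z) of honey_0 above -5 m or height (world z) of tray below -5 m) or not (height (world z) of honey_1 above -5 m or height (world z) of tray below -5 m) or not (height (world z) of honey_3 above -5 m or height (world z) of tray below -5 m)) and (value of joint selector above 1.5708 rad or not (height (world z) of honey_0 above -5 m or height (world z) of tray below -5 m) or not (height (world z) of honey_2 above -5 m or height (world z) of tray below -5 m) or not (height (world z) of honey_3 above -5 m or height (world z) of tray below -5 m)) and (value of joint selector above 1.5708 rad or not (height (world z) of honey_1 above -5 m or height (world z) of tray below -5 m) or not (height (world z) of honey_2 above -5 m or height (world z) of tray below -5 m) or not (height (world z) of honey_3 above -5 m or height (world z) of tray below -5 m)) and (value of joint selector above 2.1991 rad or not (height (world z) of honey_0 above -5 m or height (world z) of tray below -5 m) or not (height (world z) of honey_1 above -5 m or height (world z) of tray below -5 m) or not (height (world z) of honey_2 above -5 m or height (world z) of tray below -5 m) or not (height (world z) of honey_3 above -5 m or height (world z) of tray below -5 m))), for 0.2 s.
At the end, for the whole second after the job is handed in: the mustard stands upright within 30 mm of the trivet's middle, every honey jar upright (0.15 rad) and at rest on the tray's floor, the tray within 4 mm of its home stop, the selector within 0.15 rad of the mark with as many dots as honey jars (2: 1.257, 3: 1.885, 4: 2.513) (all of step 3 and all of step 4 and horizontal distance between mustard and trivet below 0.03 m and z of mustard in the frame of trivet between 0.003 and 0.014 m and angle between mustard's own z axis and vertical below 0.15 rad and linear speed of each of honey_0, honey_1, honey_2, honey_3, mustard below 0.02 m/s and velocity of joint selector below 0.1 rad/s); the robot touches nothing.
It fails at once if a jar is squeezed hard (more than 80 N of finger contact in all, both fingers added) (contact force between any of honey_0, honey_1, honey_2, honey_3, mustard and the fingers above 80 N).
It fails at once if a bystander is moved more than 3 cm (distance of any of green_mug, spice_jar, teaspoon, lemon from where it was at the start of the episode above 0.03 m).
Of honey_0, honey_1, honey_2, honey_3 only 2 to 4 are there at a start; the rules pass over those that are not, and their reading is None.
At some moment in a run one of honey_0, honey_1, honey_2, honey_3 may be knocked a few centimetres aside while the robot is not near it.
Once in a run the grip may slacken for a moment while it holds something.
It also fails if it takes over 210 s, if anything falls off the work surface, if the arm or the gripper's body presses on something with over 40 N, if the wrist force passes 120 N, or if a joint passes its speed limit or range.

## Working session

There is one attempt and no reset: what is moved stays moved. The work goes in short steps, Python scripts to look and compute and a shell command to move; the robot and the scene stay as the last step left them, time stands still between calls to the robot, and variables do not carry over. Pictures are saved under pics/ and viewed, at most 14 in all, crops included, and the job is handed in when it is done.

```bash
mkdir -p pics; ls
cat > h.py <<'E'
import numpy as np,cv2
from cell import robot
from scipy.spatial.transform import Rotation as R
def cam(n):
    c=robot.camera_info(n);o=np.array(c["orientation"],float)
    M=o if o.shape==(3,3) else (R.from_rotvec(o).as_matrix() if o.size==3 else R.from_quat(o).as_matrix())
    return c,M,200/np.tan(np.radians(c["fov_y"])/2)
def ray(n,u,v,z):
    c,M,f=cam(n);d=M@np.array([(u-c["cx"])/f,(v-c["cy"])/f,1]);e=np.array(c["eye"])
    return e+d*(z-e[2])/d[2]
def proj(n,p):
    c,M,f=cam(n);q=M.T@(np.array(p)-c["eye"]);return q[0]/q[2]*f+c["cx"],q[1]/q[2]*f+c["cy"]
def cloud(n,D):
    c,M,f=cam(n);v,u=np.mgrid[:400,:640]
    q=np.stack([(u-c["cx"])/f*D,(v-c["cy"])/f*D,D],-1);return q@M.T+np.array(c["eye"])
def snap(n,name=None):
    a,D=robot.snapshot(n)
    if name: cv2.imwrite(f"pics/{name}.png",a[:,:,::-1])
    return a,D
def obs():
    o=robot.get_obs();return o
E
python3 - <<'E'
from h import *
for n in("top","side"):
    print(robot.camera_info(n)); a,D=snap(n,n+"0"); np.savez(f"{n}0",a=a,D=D)
o=obs();print(o["time_s"],o["ee_pos"],R.from_rotvec(o["tool_rot"]).as_matrix().round(2),o["gripper_width"])
E
```

```text
pics
{'fov_y': 44.37996273763845, 'cx': 327.6102237184538, 'cy': 195.97028266857274, 'eye': array([0.19911821, 0.36143256, 1.4042878 ]), 'orientation': array([-1.63159895,  2.51913829, -0.28977624])}
{'fov_y': 45.552933631228626, 'cx': 318.42394273498354, 'cy': 202.49938844856993, 'eye': array([-0.47554235,  0.46394798,  1.21613763]), 'orientation': array([-1.62312191,  2.02178775, -0.78478124])}
0.1 [ 0.25112739 -0.57171234  0.23029126] [[ 0.92  0.4  -0.  ]
 [ 0.4  -0.92  0.  ]
 [ 0.   -0.   -1.  ]] 0.08532344545717795
```

View pics/top0.png

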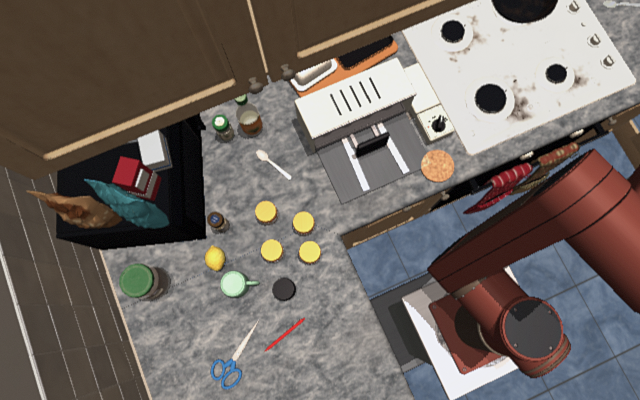

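View pics/side0.png

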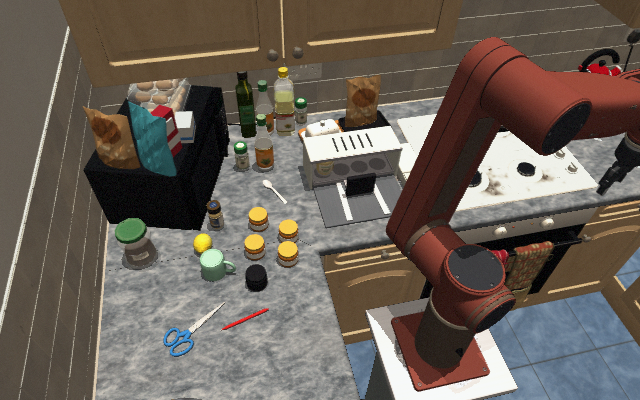

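Run:
```python
from h import *
a=np.load("top0.npz");im=a["a"];b=np.load("side0.npz")["a"]
c1=cv2.resize(im[60:240,290:470],None,fx=3,fy=3,interpolation=2)
c2=cv2.resize(b[110:280,230:410],(400,378),interpolation=2)
cv2.imwrite("pics/c.png",c1[:,:,::-1]); cv2.imwrite("pics/c2.png",cv2.resize(b[120:280,220:420],(800,600) and (750,600),interpolation=2)[:,:,::-1])
P=cloud("top",a["D"])
hsv=cv2.cvtColor(im,cv2.COLOR_RGB2HSV)
m=((hsv[...,0]>15)&(hsv[...,0]<32)&(hsv[...,1]>150)&(hsv[...,2]>120)).astype(np.uint8)
n,l,s,c=cv2.connectedComponentsWithStats(m)
for i in range(1,n):
    if s[i,4]>60:
        (cx,cy),r=cv2.minEnclosingCircle(np.argwhere(l==i)[:,::-1].astype(np.float32))
        print(s[i],c[i].round(1),(cx,cy,r),"ray",ray("top",*c[i],.056).round(3),"dep",np.median(P[l==i],0).round(3))
hs=((P[...,2]>.125)&(P[...,2]<.15)&(im.min(-1)>150)).astype(np.uint8)
n,l,s,c=cv2.connectedComponentsWithStats(hs);i=1+s[1:,4].argmax()
print("hood z",np.median(P[l==i],0)); Q=P[l==i][:,:2].astype(np.float32);r=cv2.minAreaRect(Q);print(r,cv2.boxPoints(r))
tv=((hsv[...,0]<18)&(hsv[...,1]>90)).astype(np.uint8);tv[:140]=0;tv[190:]=0;tv[:,:415]=0;tv[:,460:]=0
n,l,s,c=cv2.connectedComponentsWithStats(tv);i=1+s[1:,4].argmax();print("trivet",s[i],c[i],ray("top",*c[i],.008))
for u,v in((437,123),): print("knob",ray("top",u,v,.081),P[v,u])
```

```text
[205 246  20  25 234] [214.  258.9] (214.5, 258.0, 12.257750511169434) ray [0.454 0.591 0.056] dep [0.45  0.593 0.047]
hood z [0.69740955 0.06081811 0.13780103]
((0.6995773315429688, 0.055338144302368164), (0.12674865126609802, 0.3198457956314087), 0.49211421608924866) [[ 0.6348318   0.21471083]
 [ 0.63757896 -0.10512317]
 [ 0.7643229  -0.10403454]
 [ 0.7615757   0.21579945]]
trivet [421 150  33  32 812] [437.45566502 165.81034483] [ 0.44910729 -0.10508827  0.008     ]
knob [ 0.55078036 -0.13782826  0.081     ] [ 0.55473197 -0.14343843  0.06613028]
```

View pics/c.png

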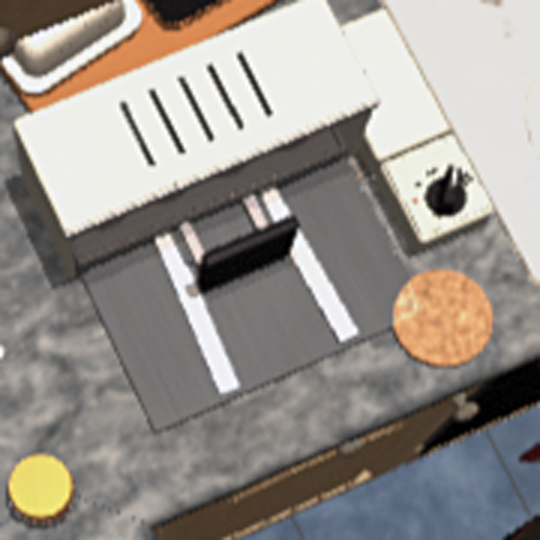

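View pics/c2.png

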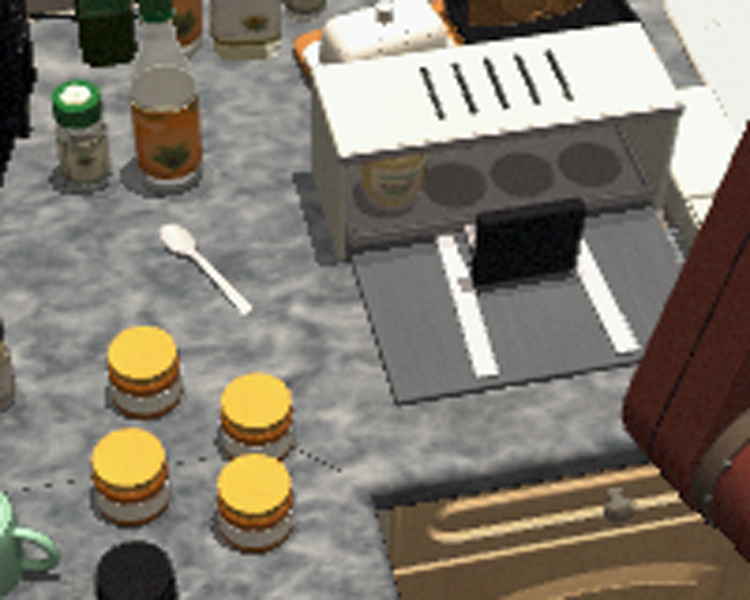

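```bash
cat > meas.py <<'E'
from h import *
def lids(im,zt=.056):
    hsv=cv2.cvtColor(im,cv2.COLOR_RGB2HSV)
    m=((hsv[...,0]>14)&(hsv[...,0]<34)&(hsv[...,1]>100)&(hsv[...,2]>100)).astype(np.uint8)
    n,l,s,c=cv2.connectedComponentsWithStats(m);out=[]
    for i in range(1,n):
        if 150<s[i,4]<900 and s[i,2]<40:
            k=(l==i);hs=hsv[k].mean(0);out.append((c[i].round(1),s[i,2:],hs.round(),ray("top",*c[i],zt).round(4)))
    return out
E
python3 - <<'E'
from meas import *
a=np.load("top0.npz");im=a["a"];P=cloud("top",a["D"])
for o in lids(im): print(*o, P[int(o[0][1]),int(o[0][0]),2].round(3))
m=np.zeros((400,640),bool);m[100:145,420:460]=1
m&=(P[...,2]>.072)&(P[...,2]<.095);Q=P[m];print("grip",m.sum(),Q.mean(0));r=cv2.minAreaRect(Q[:,:2].astype(np.float32));print(r)
uv=np.argwhere(m);print(uv.mean(0)[::-1],ray("top",*uv.mean(0)[::-1],.081))
m=np.zeros((400,640),bool);m[120:160,350:395]=1;m&=(P[...,2]>.09)&(P[...,2]<.11)&(im.max(-1)<60);Q=P[m];print("bar",m.sum(),Q.mean(0),Q.min(0),Q.max(0))
m=np.zeros((400,640),bool);m[140:190,415:460]=1;m&=(P[...,2]>.0)&(P[...,2]<.02);print(np.median(P[165-3:168,435:440].reshape(-1,3),0))
for n in("honey",):
  pass
b=np.load("side0.npz");PS=cloud("side",b["D"]);print("bar side top",PS[178:186,348:374].reshape(-1,3).mean(0))
E
```

```text
[265.2 211. ] [ 22  21 362] [ 24. 137. 229.] [0.5203 0.4116 0.056 ] 0.057
[303.  221.8] [ 22  22 367] [ 25. 134. 229.] [0.4488 0.3272 0.056 ] 0.05
[271.3 249.9] [ 22  22 376] [ 26. 133. 230.] [0.4125 0.4383 0.056 ] 0.057
[309.4 251.6] [ 22  22 383] [ 26. 131. 229.] [0.3653 0.3442 0.056 ] 0.056
[214.5 258. ] [ 20  26 381] [ 24. 155. 214.] [0.4558 0.5891 0.056 ] 0.05
grip 72 [ 0.55284953 -0.14905144  0.08023914]
((0.5534939169883728, -0.1498381644487381), (0.01463901624083519, 0.04150170087814331), 52.10600280761719)
[440.09722222 120.98611111] [ 0.5526305  -0.14874894  0.081     ]
bar 140 [0.57386458 0.05499863 0.09799921] [0.56700462 0.00930394 0.0900133 ] [0.58195481 0.10604114 0.10571248]
[ 0.45422559 -0.1058325   0.00706649]
bar side top [0.55112206 0.06648115 0.09536266]
```

```bash
cat > plan.py <<'E'
import sys
from h import *
def plan(x,y,z,yaw=None):
    o=obs();p=np.array(o["ee_pos"]);M=R.from_rotvec(o["tool_rot"]).as_matrix();y0=np.degrees(np.arctan2(M[1,0],M[0,0]))
    if yaw is None: yaw=y0
    c,s=np.cos(np.radians(yaw)),np.sin(np.radians(yaw));d=np.array([x,y,z])-p
    t=-((yaw-y0+180)%360-180)
    print(f"t={o['time_s']:.1f} at {p.round(4)} yaw {y0:.1f} w {o['gripper_width']:.3f} gf {o['grip_force']:.0f} F {np.array(o['contact_force']).round(1)} | turn rows {np.radians(t)/.12:.2f} then tool rows x {(d[0]*c+d[1]*s)/.02:.2f} y {(d[0]*s-d[1]*c)/.02:.2f} z {-d[2]/.02:.2f}")
if __name__=="__main__": plan(*map(float,sys.argv[1:]))
E
python3 plan.py .553 -.149 .12 -36.5
python3 -m jog '[[0,0,0,1,-1],[0,0,0,1,-1],[0,0,0,1,-1],[0,0,0,1,-1],[0,0,0,1,-1],[0,0,0,1,-1],[0,0,0,1,-1],[0,0,0,1,-1],[0,0,0,0.75,-1],[0,0,0,0,-1],[0,0,0,0,-1]]'
python3 plan.py .553 -.149 .12 -36.5
```

```text
t=0.1 at [ 0.2511 -0.5717  0.2303] yaw 23.7 w 0.085 gf 0 F [-0.4 -0.  -0.1] | turn rows 8.76 then tool rows x -0.44 y -25.97 z 5.51
time_s: 1.02
ee_pos: [0.2512, -0.572, 0.2308]
tool_rot: [-2.985, 0.978, 0.001]
contact_force: [-0.2, -0.6, 0.5]
gripper_width: 0.0855
grip_force: 0.0
t=1.0 at [ 0.2512 -0.572   0.2308] yaw -36.3 w 0.085 gf 0 F [-0.2 -0.6  0.5] | turn rows 0.03 then tool rows x -0.45 y -25.98 z 5.54
```

```bash
python3 -m jog '[[-0.45,-1,0,0,-1],[0,-1,0,0,-1],[0,-1,0,0,-1],[0,-1,0,0,-1],[0,-1,0,0,-1],[0,-1,0,0,-1],[0,-1,0,0,-1],[0,-1,0,0,-1],[0,-1,0,0,-1],[0,-1,0,0,-1],[0,-1,0,0,-1],[0,-1,0,0,-1]]' >/dev/null
python3 -m jog '[[0,-1,0,0,-1],[0,-1,0,0,-1],[0,-1,0,0,-1],[0,-1,0,0,-1],[0,-1,0,0,-1],[0,-1,0,0,-1],[0,-1,0,0,-1],[0,-1,0,0,-1],[0,-1,0,0,-1],[0,-1,0,0,-1],[0,-1,0,0,-1],[0,-1,0,0,-1]]' >/dev/null
python3 -m jog '[[0,-1,0,0,0],[0,-1,0,0,0],[0,0,1,0,0],[0,0,1,0,0],[0,0,1,0,0],[0,0,1,0,0],[0,0,1,0,0],[0,0,0.5,0,0],[0,0,0,0,0],[0,0,0,0,0]]' >/dev/null
python3 plan.py .553 -.149 .059 -36.5
```

```text
t=3.9 at [ 0.5528 -0.1485  0.1212] yaw -36.4 w 0.043 gf 0 F [-0.3 -0.2  0.9] | turn rows 0.02 then tool rows x 0.02 y 0.01 z 3.11
```

```bash
python3 -m jog '[[0,0,1,0,0],[0,0,1,0,0],[0,0,0.9,0,0],[0,0,0,0,0],[0,0,0,0,1],[0,0,0,0,1],[0,0,0,0,1],[0,0,0,0,1],[0,0,0,0,1],[0,0,0,0,1]]' 50
python3 plan.py .553 -.149 .061 71.5
```

```text
time_s: 4.68
ee_pos: [0.5534, -0.1507, 0.0658]
tool_rot: [2.981, -0.981, 0.003]
contact_force: [-6.2, -5.2, 4.5]
gripper_width: 0.0124
grip_force: 50.4
t=4.7 at [ 0.5534 -0.1507  0.0658] yaw -36.4 w 0.012 gf 50 F [-6.2 -5.2  4.5] | turn rows -15.70 then tool rows x 0.08 y -0.04 z 0.24
```

```bash
python3 -m jog '[[0,0,0,-0.8,1],[0,0,0,-0.8,1],[0,0,0,-0.8,1],[0,0,0,-0.8,1],[0,0,0,-0.8,1],[0,0,0,-0.8,1],[0,0,0,-0.8,1],[0,0,0,-0.8,1],[0,0,0,-0.8,1],[0,0,0,-0.8,1],[0,0,0,-0.8,1],[0,0,0,-0.8,1]]' 50
python3 -m jog '[[0,0,0,-0.8,1],[0,0,0,-0.8,1],[0,0,0,-0.8,1],[0,0,0,-0.8,1],[0,0,0,-0.8,1],[0,0,0,-0.8,1],[0,0,0,-0.8,1],[0,0,0,-0.6,1],[0,0,0,0,1],[0,0,0,0,1]]' 50
python3 plan.py .553 -.149 .061 71.5
```

```text
time_s: 5.68
ee_pos: [0.5533, -0.1494, 0.0658]
tool_rot: [3.036, 0.804, 0.001]
contact_force: [-5.8, -1.3, 6.1]
gripper_width: 0.013
grip_force: 54.2
time_s: 6.52
ee_pos: [0.5525, -0.1489, 0.0658]
tool_rot: [-2.537, -1.851, 0.002]
contact_force: [-8.1, 1.4, 8.3]
gripper_width: 0.0129
grip_force: 51.1
t=6.5 at [ 0.5525 -0.1489  0.0658] yaw 72.2 w 0.013 gf 51 F [-8.1  1.4  8.3] | turn rows 0.10 then tool rows x 0.00 y 0.03 z 0.24
```

```bash
python3 -m jog '[[0,0,0,0,1],[0,0,0,0,0],[0,0,0,0,0],[0,0,0,0,0],[0,0,0,0,0],[0,0,0,0,0],[0,0,-1,0,0],[0,0,-1,0,0],[0,0,-1,0,0],[0,0,-1,0,0],[0,0,-1,-0.6,0],[0,0,-1,-1,0]]' 50
python3 -m jog '[[0,0,0,-1,0],[0,0,0,0,0],[0,0,0,0,0]]' >/dev/null
cat > pm.py <<'E'
from meas import *
a,D=snap("top","p1");P=cloud("top",D)
m=np.zeros((400,640),bool);m[120:160,350:395]=1;m&=(P[...,2]>.092)&(P[...,2]<.108)&(a.max(-1)<60)
uv=np.argwhere(m)[:,::-1].astype(np.float32);r=cv2.minAreaRect(uv);print(r,[ray("top",*q,.1).round(3) for q in cv2.boxPoints(r)])
cv2.imwrite("pics/p1c.png",cv2.resize(a[60:210,290:470],(720,600),interpolation=2)[:,:,::-1])
E
python3 pm.py; python3 plan.py .574 .055 .15 90
```

```text
time_s: 7.52
ee_pos: [0.553, -0.1486, 0.1843]
tool_rot: [-2.346, -2.089, -0.0]
contact_force: [0.7, -0.5, 0.3]
gripper_width: 0.0429
grip_force: 0.0
((373.32757568359375, 140.0689697265625), (4.828078746795654, 34.3536376953125), 68.19859313964844) [array([0.582, 0.104, 0.1  ]), array([0.579, 0.006, 0.1  ]), array([0.565, 0.007, 0.1  ]), array([0.568, 0.105, 0.1  ])]
t=7.8 at [ 0.5525 -0.1484  0.1825] yaw 89.8 w 0.043 gf 0 F [-0.2 -0.1 -0.3] | turn rows -0.02 then tool rows x 10.17 y 1.07 z 1.62
```

View pics/p1c.png

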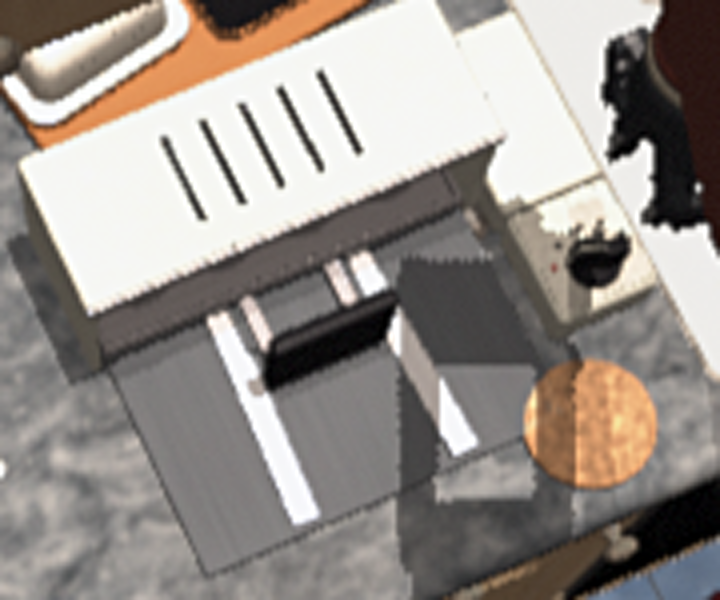

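```bash
python3 -m jog '[[1,0.53,0,0,0],[1,0.52,0,0,0],[1,0,0,0,0],[1,0,0,0,0],[1,0,0,0,0],[1,0,0,0,0],[1,0,0,0,0],[1,0,0,0,0],[1,0,0,0,0],[1,0,0,0,0],[0.18,0,0,0,0],[0,0,0,0,0]]' >/dev/null
python3 -m jog '[[0,0,1,0,0],[0,0,1,0,0],[0,0,1,0,0],[0,0,1,0,0],[0,0,1,0,0],[0,0,0.6,0,0],[0,0,0,0,0],[0,0,0,0,1],[0,0,0,0,1],[0,0,0,0,1],[0,0,0,0,1],[0,0,0,0,1]]' 80
python3 plan.py .4285 .0555 .07
```

```text
time_s: 9.82
ee_pos: [0.5751, 0.0546, 0.0728]
tool_rot: [2.218, 2.221, 0.002]
contact_force: [1.2, -1.9, 2.4]
gripper_width: 0.0146
grip_force: 78.9
t=9.8 at [0.5751 0.0546 0.0728] yaw 90.1 w 0.015 gf 79 F [ 1.2 -1.9  2.4] | turn rows -0.00 then tool rows x 0.05 y -7.33 z 0.14
```

```bash
python3 -m jog '[[0,-0.1,0,0,1],[0,-0.2,0,0,1],[0,-0.4,0,0,1],[0,-0.5,0,0,1],[0,-0.5,0,0,1],[0,-0.5,0,0,1],[0,-0.5,0,0,1],[0,-0.5,0,0,1],[0,-0.5,0,0,1],[0,-0.5,0,0,1],[0,-0.5,0,0,1],[0,-0.5,0,0,1]]' 80
python3 -m jog '[[0,-0.5,0,0,1],[0,-0.5,0,0,1],[0,-0.5,0,0,1],[0,-0.4,0,0,1],[0,-0.25,0,0,1],[0,-0.2,0,0,1],[0,-0.15,0,0,1],[0,0,0,0,1],[0,0,0,0,1]]' 80
python3 plan.py .4285 .0555 .07
```

```text
time_s: 10.82
ee_pos: [0.471, 0.054, 0.0728]
tool_rot: [2.217, 2.22, 0.002]
contact_force: [2.7, -5.7, 3.5]
gripper_width: 0.0147
grip_force: 80.4
time_s: 11.57
ee_pos: [0.4319, 0.0537, 0.0731]
tool_rot: [2.207, 2.206, 0.031]
contact_force: [56.6, -2.8, -50.5]
gripper_width: 0.0147
grip_force: 81.4
t=11.6 at [0.4319 0.0537 0.0731] yaw 90.0 w 0.015 gf 81 F [ 56.6  -2.8 -50.5] | turn rows -0.00 then tool rows x 0.09 y -0.17 z 0.16
```

```bash
python3 -m jog '[[0,0.3,0,0,1],[0,0,0,0,0],[0,0,0,0,0],[0,0,0,0,0],[0,0,0,0,0],[0,0,-0.5,0,0],[0,0,-1,0,0],[0,0,-1,0,0],[0,0,-1,0,0],[0,0,-1,0,0],[0,0,-1,0,-1],[0,0,-1,0,-1]]' 30
python3 -m jog '[[-1,0,-1,0,-1],[-1,0,-1,0,-1],[-1,0,0,0,-1],[-1,0,0,0,-1],[-1,0,0,0,-1],[-1,0,0,0,-1],[-1,0,0,0,-1],[-1,0,0,0,-1],[-1,0,0,0,-1],[-1,0,0,0,-1],[0,0,0,0,-1]]' 30
cat > pm2.py <<'E'
from meas import *
a,D=snap("top","p2");P=cloud("top",D);np.savez("top2",a=a,D=D)
m=(P[...,2]>.112)&(P[...,2]<.128)&(P[...,0]>.5)&(P[...,0]<.62)&(P[...,1]>.08)&(P[...,1]<.25)
l=np.argwhere(m)[:,::-1];print("mustard",m.sum(),P[m].mean(0) if m.any() else "",l.mean(0),ray("top",*l.mean(0),.12).round(4))
for o in lids(a): print(o[0],o[3])
cv2.imwrite("pics/p2c.png",cv2.resize(a[60:260,240:480],(720,600),interpolation=2)[:,:,::-1])
E
python3 pm2.py; python3 plan.py .552 .157 .18 90
```

```text
time_s: 12.57
ee_pos: [0.4255, 0.055, 0.2032]
tool_rot: [2.22, 2.223, 0.001]
contact_force: [1.1, -0.3, -0.0]
gripper_width: 0.0658
grip_force: 0.0
time_s: 13.48
ee_pos: [0.4257, -0.1477, 0.2422]
tool_rot: [2.222, 2.219, -0.001]
contact_force: [-0.6, -0.1, 0.5]
gripper_width: 0.085
grip_force: 0.0
mustard 420 [0.55484853 0.15048136 0.11866194] [345.54047619 157.0452381 ] [0.5544 0.1507 0.12  ]
[265.2 211. ] [0.5203 0.4117 0.056 ]
[303.1 221.8] [0.4486 0.327  0.056 ]
[271.3 249.9] [0.4125 0.4383 0.056 ]
[309.4 251.5] [0.3654 0.3442 0.056 ]
[214.4 258. ] [0.4558 0.5891 0.056 ]
t=13.5 at [ 0.4257 -0.1462  0.242 ] yaw 89.9 w 0.085 gf 0 F [0.2 0.3 0.4] | turn rows -0.01 then tool rows x 15.16 y 6.31 z 3.10
```

View pics/p2c.png

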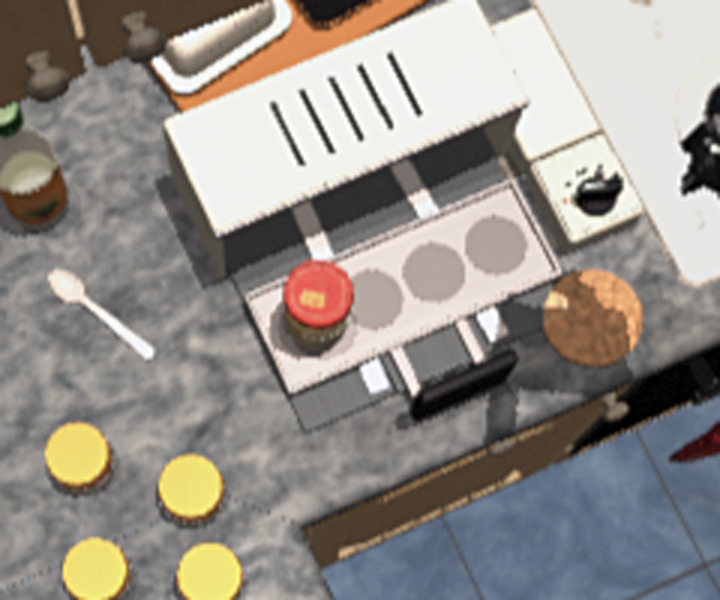

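```bash
python3 - <<'E'
from meas import *
for q in((365,159.3),(384.3,150.3),(405.3,141.3)): print(ray("top",*q,.02).round(4))
im=np.load("top2.npz")["a"];g=im.astype(int)
m=((abs(g[...,0]-g[...,2])<30)&(g[...,0]<175)&(g[...,0]>120)).astype(np.uint8);m[:135]=0;m[172:]=0;m[:,:350]=0;m[:,415:]=0
n,l,s,c=cv2.connectedComponentsWithStats(m)
for i in range(1,n):
    if s[i,4]>100: print(s[i],c[i],ray("top",*c[i],.02).round(4))
E
python3 -m jog '[[1,0.6,0,0,-1],[1,0.6,0,0,-1],[1,0.6,0,0,-1],[1,0.6,0,0,-1],[1,0.6,0,0,-1],[1,0.6,0,0,-1],[1,0.6,0,0,-1],[1,0.6,0,0,-1],[1,0.6,0,0,-1],[1,0.6,0,0,-1],[1,0.4,0,0,-1],[1,0,0,0,-1]]' 30 >/dev/null
python3 -m jog '[[1,0,0,0,-1],[1,0,0,0,-1],[0.85,0,0,0,-1],[0,0,0,0,-1],[0,0,0,0,-1]]' >/dev/null
python3 plan.py .5545 .151 .061 90.4
```

```text
[0.5523 0.0848 0.02  ]
[0.5541 0.0208 0.02  ]
[ 0.5539 -0.0484  0.02  ]
t=14.9 at [0.553  0.1535 0.2417] yaw 90.2 w 0.085 gf 0 F [0.6 0.2 0.1] | turn rows -0.03 then tool rows x -0.12 y 0.08 z 9.04
```

```bash
python3 -m jog '[[-0.1,0.08,1,0,-1],[0,0,1,0,-1],[0,0,1,0,-1],[0,0,1,0,-1],[0,0,1,0,-1],[0,0,1,0,-1],[0,0,1,0,-1],[0,0,1,0,-1],[0,0,0.9,0,-1],[0,0,0,0,-1],[0,0,0,0,-1]]' 30
python3 -m jog '[[0,0,0,0,1],[0,0,0,0,1],[0,0,0,0,1],[0,0,0,0,1],[0,0,0,0,1],[0,0,0,0,1],[0,0,0,0,1]]' 30
python3 -m jog '[[0,0,-0.3,0,1],[0,0,-0.6,0,1],[0,0,-1,0,1],[0,0,-1,0,1],[0,0,-1,0,1],[0,0,0,0,1],[0,0,0,0,1]]' 30
python3 plan.py .450 -.105 .049 90
```

```text
time_s: 15.87
ee_pos: [0.5542, 0.1493, 0.0626]
tool_rot: [-2.22, -2.221, 0.004]
contact_force: [0.1, -0.1, -0.5]
gripper_width: 0.0853
grip_force: 0.0
time_s: 16.45
ee_pos: [0.5567, 0.1501, 0.0653]
tool_rot: [2.219, 2.221, 0.004]
contact_force: [-1.7, -0.9, 5.0]
gripper_width: 0.0632
grip_force: 35.3
time_s: 17.03
ee_pos: [0.5562, 0.1501, 0.1427]
tool_rot: [2.219, 2.221, 0.004]
contact_force: [0.1, -0.2, -4.0]
gripper_width: 0.0626
grip_force: 38.2
t=17.0 at [0.5562 0.1501 0.1427] yaw 90.1 w 0.063 gf 38 F [ 0.1 -0.2 -4. ] | turn rows 0.01 then tool rows x -12.76 y -5.31 z 4.69
```

```bash
python3 -m jog '[[0,0,-1,0,1],[0,0,-1,0,1],[-0.5,0,0,0,1],[-1,0,0,0,1],[-1,0,0,0,1],[-1,0,0,0,1],[-1,-0.5,0,0,1],[-1,-0.5,0,0,1],[-1,-0.5,0,0,1],[-1,-0.5,0,0,1],[-1,-0.5,0,0,1],[-1,-0.5,0,0,1]]' 25
python3 -m jog '[[-1,-0.7,0,0,1],[-1,-0.7,0,0,1],[-0.8,-0.5,0,0,1],[-0.5,-0.35,0,0,1],[0,0,0,0,1],[0,0,0,0,1]]' 25
python3 plan.py .450 -.105 .054 90
```

```text
time_s: 18.03
ee_pos: [0.4935, -0.0413, 0.1787]
tool_rot: [-2.219, -2.221, 0.003]
contact_force: [-1.4, -0.4, -3.0]
gripper_width: 0.0626
grip_force: 38.2
time_s: 18.53
ee_pos: [0.4493, -0.1065, 0.1795]
tool_rot: [-2.221, -2.219, 0.001]
contact_force: [0.6, 0.3, -3.7]
gripper_width: 0.0626
grip_force: 38.2
t=18.5 at [ 0.4493 -0.1065  0.1795] yaw 89.9 w 0.063 gf 38 F [ 0.6  0.3 -3.7] | turn rows -0.01 then tool rows x 0.08 y 0.03 z 6.28
```

```bash
python3 -m jog '[[0.08,0.03,1,0,1],[0,0,1,0,1],[0,0,1,0,1],[0,0,1,0,1],[0,0,1,0,1],[0,0,0.5,0,1],[0,0,0.3,0,1],[0,0,0.2,0,1],[0,0,0,0,1],[0,0,0,0,1]]' 25
python3 plan.py .450 -.105 .054 90
```

```text
time_s: 19.37
ee_pos: [0.4519, -0.1047, 0.062]
tool_rot: [2.219, 2.222, 0.001]
contact_force: [0.5, 1.0, -3.6]
gripper_width: 0.0625
grip_force: 38.2
t=19.4 at [ 0.4519 -0.1047  0.062 ] yaw 90.1 w 0.062 gf 38 F [ 0.5  1.  -3.6] | turn rows 0.01 then tool rows x -0.02 y -0.09 z 0.40
```

```bash
python3 -m jog '[[0,0,0.1,0,1],[0,0,0.1,0,1],[0,0,0.1,0,1],[0,0,0,0,1]]' 25
python3 -m jog '[[0,0,0.1,0,1],[0,0,0.1,0,1],[0,0,0,0,1]]' 25
```

```text
time_s: 19.7
ee_pos: [0.4511, -0.1045, 0.0552]
tool_rot: [-2.22, -2.222, -0.0]
contact_force: [-0.9, 0.8, -3.5]
gripper_width: 0.0627
grip_force: 38.2
time_s: 19.95
ee_pos: [0.4517, -0.105, 0.0534]
tool_rot: [2.22, 2.223, -0.001]
contact_force: [-7.5, 2.1, 15.9]
gripper_width: 0.0626
grip_force: 39.2
```

Touched down; release, rise and look.

```bash
python3 -m jog '[[0,0,-0.1,0,1],[0,0,0,0,-1],[0,0,0,0,-1],[0,0,0,0,-1],[0,0,0,0,-1],[0,0,0,0,-1],[0,0,-0.5,0,-1],[0,0,-1,0,-1],[0,0,-1,0,-1],[0,0,-1,0,-1],[0,0,-1,0,-1],[0,0,-1,0,-1]]' 22
python3 -m jog '[[0,0,-1,0,-1],[0,0,-1,0,-1],[1,0,-1,0,-1],[1,0,0,0,-1],[1,0,0,0,-1],[1,0,0,0,-1],[1,0,0,0,-1],[1,0,0,0,-1],[1,0,0,0,-1],[1,0,0,0,-1],[1,0,0,0,-1],[1,0,0,0,-1]]' >/dev/null
cat > pm3.py <<'E'
from meas import *
import sys
a,D=snap("top",sys.argv[1]);P=cloud("top",D)
hsv=cv2.cvtColor(a,cv2.COLOR_RGB2HSV)
m=(P[...,2]>.098)&(P[...,2]<.118)&(P[...,0]>.38)&(P[...,0]<.52)&(P[...,1]>-.17)&(P[...,1]<-.04)&((hsv[...,0]<8)|(hsv[...,0]>172))
l=np.argwhere(m)[:,::-1]
if len(l): print("mustard lid",m.sum(),P[m].mean(0).round(3),ray("top",*l.mean(0),.108).round(4))
for o in lids(a): print(o[0],o[1],o[3],P[int(o[0][1]),int(o[0][0])].round(3))
E
python3 pm3.py p3; python3 plan.py .4488 .327 .18 90
```

```text
time_s: 20.95
ee_pos: [0.4512, -0.1045, 0.165]
tool_rot: [2.22, 2.222, 0.0]
contact_force: [0.7, -0.4, 0.3]
gripper_width: 0.0857
grip_force: 0.0
mustard lid 151 [ 0.452 -0.087  0.106] [ 0.4511 -0.0862  0.108 ]
[265.2 211. ] [ 22  21 362] [0.5203 0.4116 0.056 ] [0.521 0.412 0.055]
[303.  221.8] [ 21  22 366] [0.4488 0.3273 0.056 ] [0.45  0.326 0.06 ]
[271.2 249.9] [ 22  22 375] [0.4126 0.4383 0.056 ] [0.415 0.438 0.057]
[309.4 251.5] [ 22  22 382] [0.3654 0.3442 0.056 ] [0.367 0.345 0.059]
[214.4 258. ] [ 20  26 382] [0.4558 0.5891 0.056 ] [0.457 0.591 0.053]
t=22.0 at [0.4507 0.0992 0.2242] yaw 90.1 w 0.085 gf 0 F [-1.7  1.7  0.8] | turn rows 0.02 then tool rows x 11.39 y -0.10 z 2.21
```

```bash
python3 -m jog '[[1,0,0,0,-1],[1,0,0,0,-1],[1,0,0,0,-1],[1,0,0,0,-1],[1,0,0,0,-1],[1,0,0,0,-1],[1,0,0,0,-1],[1,0,0,0,-1],[1,0,0,0,-1],[1,0,0,0,-1],[1,0,0,0,-1],[0.4,-0.1,0,0,-1]]' 22 >/dev/null
python3 -m jog '[[0,0,0.7,1,-1],[0,0,0.7,1,-1],[0,0,0.7,1,-1],[0,0,0.7,1,-1],[0,0,0.7,1,-1],[0,0,0.7,1,-1],[0,0,0,1,-1],[0,0,0,1,-1],[0,0,0,1,-1],[0,0,0,1,-1],[0,0,0,0.2,-1],[0,0,0,0,-1]]' 22 
python3 plan.py .4485 .327 .008 20
```

```text
time_s: 24.0
ee_pos: [0.4489, 0.323, 0.1397]
tool_rot: [3.094, 0.546, 0.0]
contact_force: [0.4, -0.5, -0.6]
gripper_width: 0.0856
grip_force: 0.0
t=24.0 at [0.4489 0.323  0.1397] yaw 20.0 w 0.086 gf 0 F [ 0.4 -0.5 -0.6] | turn rows 0.00 then tool rows x 0.05 y -0.19 z 6.58
```

```bash
python3 -m jog '[[0.05,-0.19,0,0,-1],[0,0,1,0,-1],[0,0,1,0,-1],[0,0,1,0,-1],[0,0,1,0,-1],[0,0,1,0,-1],[0,0,1,0,-1],[0,0,0.5,0,-1],[0,0,0,0,-1],[0,0,0,0,-1]]' 22
python3 plan.py .4485 .327 .008 20
python3 -m jog '[[0,0,0,0,1],[0,0,0,0,1],[0,0,0,0,1],[0,0,0,0,1],[0,0,0,0,1],[0,0,0,0,1],[0,0,0,0,1]]' 22
python3 -m jog '[[0,0,-0.3,0,1],[0,0,-1,0,1],[0,0,-1,0,1],[0,0,-1,0,1],[0,0,-1,0,1],[0,0,-1,0,1],[0,0,0,0,1]]' 22
python3 plan.py .553 -.048 .15 90
```

```text
time_s: 24.83
ee_pos: [0.4482, 0.3274, 0.0092]
tool_rot: [3.094, 0.545, -0.001]
contact_force: [-0.8, -0.5, 0.4]
gripper_width: 0.0855
grip_force: 0.0
t=24.8 at [0.4482 0.3274 0.0092] yaw 20.0 w 0.085 gf 0 F [-0.8 -0.5  0.4] | turn rows -0.00 then tool rows x 0.01 y 0.02 z 0.06
time_s: 25.42
ee_pos: [0.4497, 0.328, 0.0112]
tool_rot: [-3.093, -0.544, -0.004]
contact_force: [-0.5, -1.1, 5.9]
gripper_width: 0.0612
grip_force: 24.0
time_s: 26.0
ee_pos: [0.4509, 0.3288, 0.12]
tool_rot: [-3.092, -0.543, -0.011]
contact_force: [2.2, 0.6, -1.9]
gripper_width: 0.0613
grip_force: 25.4
t=26.0 at [0.4509 0.3288 0.12  ] yaw 19.9 w 0.061 gf 25 F [ 2.2  0.6 -1.9] | turn rows -10.19 then tool rows x -18.84 y 5.11 z -1.50
```

```bash
python3 -m jog '[[0,0,-0.5,-1,1],[0,0,-0.5,-1,1],[0,0,-0.5,-1,1],[0,0,0,-1,1],[0,0,0,-1,1],[0,0,0,-1,1],[0,0,0,-1,1],[0,0,0,-1,1],[0,0,0,-1,1],[0,0,0,-1,1],[0,0,0,-0.2,1]]' 22 >/dev/null
python3 -m jog '[[-0.5,0.1,0,0,1],[-1,0.3,0,0,1],[-1,0.3,0,0,1],[-1,0.3,0,0,1],[-1,0.3,0,0,1],[-1,0.3,0,0,1],[-1,0.3,0,0,1],[-1,0.3,0,0,1],[-1,0.3,0,0,1],[-1,0.3,0,0,1],[-1,0.3,0,0,1],[-1,0.3,0,0,1]]' 22 >/dev/null
python3 -m jog '[[-1,0.3,0,0,1],[-1,0.3,0,0,1],[-1,0.3,0,0,1],[-1,0.3,0,0,1],[-1,0.3,0,0,1],[-1,0.2,0,0,1],[-0.9,0,0,0,1],[-0.4,0,0,0,1],[0,0,0,0,1],[0,0,0,0,1]]' 22
python3 plan.py .553 -.048 .034 90.4
```

```text
time_s: 28.75
ee_pos: [0.5503, -0.0486, 0.1449]
tool_rot: [-2.223, -2.219, 0.0]
contact_force: [-0.0, -0.5, -2.9]
gripper_width: 0.0612
grip_force: 25.4
t=28.8 at [ 0.5503 -0.0486  0.1449] yaw 89.9 w 0.061 gf 25 F [-0.  -0.5 -2.9] | turn rows -0.07 then tool rows x 0.03 y 0.14 z 5.54
```

```bash
python3 -m jog '[[0,0.14,1,0,1],[0,0,1,0,1],[0,0,1,0,1],[0,0,1,0,1],[0,0,0.8,0,1],[0,0,0.4,0,1],[0,0,0.2,0,1],[0,0,0.1,0,1],[0,0,0,0,1],[0,0,0,0,1]]' 22
python3 plan.py .553 -.048 .032 90.4
```

```text
time_s: 29.58
ee_pos: [0.5545, -0.0485, 0.0364]
tool_rot: [2.219, 2.222, 0.002]
contact_force: [0.7, 0.5, -1.4]
gripper_width: 0.0613
grip_force: 25.4
t=29.6 at [ 0.5545 -0.0485  0.0364] yaw 90.1 w 0.061 gf 25 F [ 0.7  0.5 -1.4] | turn rows -0.05 then tool rows x 0.03 y -0.07 z 0.22
```

```bash
python3 -m jog '[[0,-0.05,0.1,0,1],[0,0,0.1,0,1],[0,0,0.05,0,1],[0,0,0,0,1]]' 22
python3 -m jog '[[0,0,0,0,-0.8],[0,0,0,0,-0.8],[0,0,0,0,-0.8],[0,0,0,0,-0.8],[0,0,-0.5,0,-0.8],[0,0,-1,0,-0.8],[0,0,-1,0,-0.8],[0,0,-1,0,-1],[0,0,-1,0,-1],[0,0,-1,0,-1]]' 22
python3 -m jog '[[1,-0.5,-1,0,-1],[1,-0.5,0,0,-1],[1,-0.5,0,0,-1],[1,-0.5,0,0,-1],[1,-0.5,0,0,-1],[1,-0.5,0,0,-1],[1,-0.5,0,0,-1],[1,-0.5,0,0,-1],[1,-0.5,0,0,-1],[1,-0.5,0,0,-1],[0,0,0,0,-1]]' 22 >/dev/null
python3 pm3.py p4;python3 plan.py .3655 .3442 .1 90
```

```text
time_s: 29.92
ee_pos: [0.5533, -0.0487, 0.0312]
tool_rot: [2.22, 2.222, 0.001]
contact_force: [-0.5, -0.6, 2.1]
gripper_width: 0.0615
grip_force: 25.8
time_s: 30.75
ee_pos: [0.5526, -0.0485, 0.1421]
tool_rot: [2.22, 2.222, 0.0]
contact_force: [0.1, -1.0, -0.3]
gripper_width: 0.0853
grip_force: 0.0
mustard lid 329 [ 0.455 -0.108  0.106] [ 0.4546 -0.1073  0.108 ]
[265.2 211. ] [ 22  21 364] [0.5203 0.4117 0.056 ] [0.521 0.412 0.053]
[271.2 249.9] [ 22  22 375] [0.4126 0.4383 0.056 ] [0.415 0.438 0.057]
[309.4 251.5] [ 22  22 382] [0.3654 0.3442 0.056 ] [0.367 0.345 0.06 ]
[214.4 258. ] [ 20  26 382] [0.4558 0.5891 0.056 ] [0.456 0.59  0.059]
t=31.7 at [0.4517 0.1527 0.161 ] yaw 90.2 w 0.086 gf 0 F [0.3 0.  0.5] | turn rows 0.03 then tool rows x 9.57 y -4.31 z 3.05
```

View pics/p4.png

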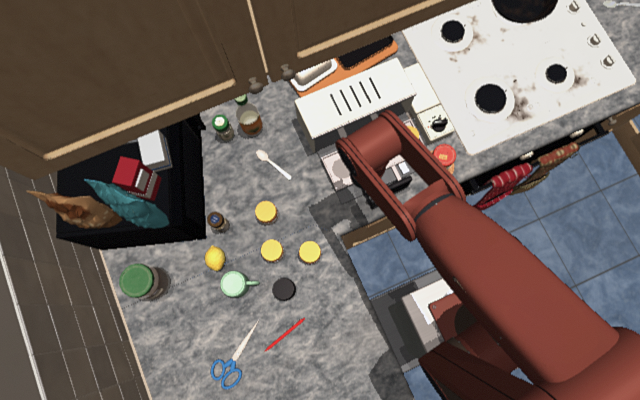

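```bash
python3 -m jog '[[1,-0.5,0,0,-1],[1,-0.5,0,0,-1],[1,-0.5,0,0,-1],[1,-0.5,0,0,-1],[1,-0.5,0,0,-1],[1,-0.5,0,0,-1],[1,-0.5,0,0,-1],[1,-0.5,0,0,-1],[1,-0.3,0,0,-1],[0.57,0,0,0,-1],[0,0,0,0,-1],[0,0,0,0,-1]]' 22 >/dev/null
python3 plan.py .3655 .3442 .008 90
python3 -m jog '[[0,0,1,0,-1],[0,0,1,0,-1],[0,0,1,0,-1],[0,0,1,0,-1],[0,0,1,0,-1],[0,0,0,0,-1],[0,0,0,0,-1]]' 22 >/dev/null
python3 plan.py .3655 .3442 .008 90
```

```text
t=32.7 at [0.3668 0.3424 0.1605] yaw 90.1 w 0.085 gf 0 F [ 0.1  0.6 -0.4] | turn rows 0.01 then tool rows x 0.09 y -0.07 z 7.62
t=33.3 at [0.3659 0.341  0.0595] yaw 90.0 w 0.085 gf 0 F [-0.  -0.1  0.2] | turn rows -0.00 then tool rows x 0.16 y -0.02 z 2.57
```

```bash
python3 -m jog '[[0.16,0,1,0,-1],[0,0,1,0,-1],[0,0,0.55,0,-1],[0,0,0,0,-1],[0,0,0,0,-1],[0,0,0,0,1],[0,0,0,0,1],[0,0,0,0,1],[0,0,0,0,1],[0,0,0,0,1],[0,0,0,0,1],[0,0,0,0,1]]' 22
python3 -m jog '[[0,0,-0.3,0,1],[0,0,-1,0,1],[0,0,-1,0,1],[0,0,-1,0,1],[0,0,-1,0,1],[0,0,-1,0,1],[0,0,-1,0,1],[0,0,-0.5,0,1],[0,0,0,0,1]]' 22
python3 plan.py .553 .020 .15 90.4
```

```text
time_s: 34.3
ee_pos: [0.3673, 0.3466, 0.011]
tool_rot: [2.22, 2.222, 0.004]
contact_force: [-1.6, -1.1, 6.6]
gripper_width: 0.061
grip_force: 23.6
time_s: 35.05
ee_pos: [0.3676, 0.347, 0.1483]
tool_rot: [2.22, 2.222, 0.008]
contact_force: [0.5, -0.6, -2.0]
gripper_width: 0.0613
grip_force: 25.1
t=35.0 at [0.3676 0.347  0.1483] yaw 90.1 w 0.061 gf 25 F [ 0.5 -0.6 -2. ] | turn rows -0.05 then tool rows x -16.41 y 9.15 z -0.09
```

```bash
python3 -m jog '[[-0.5,0.3,0,0,1],[-1,0.6,0,0,1],[-1,0.6,0,0,1],[-1,0.6,0,0,1],[-1,0.6,0,0,1],[-1,0.6,0,0,1],[-1,0.6,0,0,1],[-1,0.6,0,0,1],[-1,0.6,0,0,1],[-1,0.6,0,0,1],[-1,0.6,0,0,1],[-1,0.6,0,0,1]]' 22 >/dev/null
python3 -m jog '[[-1,0.6,0,0,1],[-1,0.6,0,0,1],[-1,0.6,0,0,1],[-1,0.45,0,0,1],[-0.5,0,0,0,1],[-0.2,0,0,0,1],[0,0,0,0,1],[0,0,0,0,1]]' 22 >/dev/null
python3 plan.py .553 .021 .034 90.4
python3 -m jog '[[0,0,1,0,1],[0,0,1,0,1],[0,0,1,0,1],[0,0,1,0,1],[0,0,0,0,1],[0,0,0,0,1]]' 22 >/dev/null
python3 plan.py .553 .021 .034 90.4
```

```text
t=36.7 at [0.5484 0.0225 0.1444] yaw 90.0 w 0.062 gf 25 F [-0.3  0.2 -1.6] | turn rows -0.05 then tool rows x -0.08 y 0.23 z 5.52
t=37.2 at [0.5479 0.0232 0.0643] yaw 90.1 w 0.061 gf 25 F [ 0.3 -0.3 -1.1] | turn rows -0.04 then tool rows x -0.11 y 0.25 z 1.51
```

```bash
python3 -m jog '[[-0.05,0.24,0.4,0,1],[0,0,0.5,0,1],[0,0,0.3,0,1],[0,0,0.2,0,1],[0,0,0.15,0,1],[0,0,0.1,0,1],[0,0,0,0,1]]' 22
python3 plan.py .553 .021 .032 90.4
```

```text
time_s: 37.8
ee_pos: [0.554, 0.0211, 0.0319]
tool_rot: [-2.22, -2.222, 0.001]
contact_force: [-0.4, 0.4, -1.7]
gripper_width: 0.0612
grip_force: 25.3
t=37.8 at [0.554  0.0211 0.0319] yaw 90.1 w 0.061 gf 25 F [-0.4  0.4 -1.7] | turn rows -0.05 then tool rows x -0.00 y -0.05 z -0.01
```

```bash
python3 -m jog '[[0,0,0.1,0,1],[0,0,0,0,1],[0,0,0,0,-0.8],[0,0,0,0,-0.8],[0,0,0,0,-0.8],[0,0,0,0,-0.8],[0,0,-0.5,0,-0.8],[0,0,-1,0,-0.8],[0,0,-1,0,-0.8],[0,0,-1,0,-1],[0,0,-1,0,-1],[0,0,-1,0,-1]]' 22
python3 -m jog '[[1,0,-1,0,-1],[1,0,0,0,-1],[1,0,0,0,-1],[1,0,0,0,-1],[1,0,0,0,-1],[1,0,0,0,-1],[1,0,0,0,-1],[1,0,0,0,-1],[1,0,0,0,-1],[1,0,0,0,-1],[1,0,0,0,-1],[1,0,0,0,-1]]' 22 >/dev/null
python3 pm3.py p5;python3 plan.py .5203 .4117 .16 90
```

```text
time_s: 38.8
ee_pos: [0.5543, 0.0211, 0.1422]
tool_rot: [2.22, 2.222, 0.001]
contact_force: [-1.1, 0.3, -0.7]
gripper_width: 0.0857
grip_force: 0.0
mustard lid 372 [ 0.454 -0.104  0.107] [ 0.4534 -0.1039  0.108 ]
[408.3 135.3] [ 21  20 325] [ 0.5576 -0.0539  0.056 ] [ 0.553 -0.047  0.077]
[389.3 142.6] [ 19  19 228] [0.5602 0.0063 0.056 ] [0.557 0.011 0.075]
[265.3 211. ] [ 22  22 367] [0.5203 0.4115 0.056 ] [0.521 0.412 0.052]
[271.3 249.9] [ 22  23 377] [0.4125 0.4383 0.056 ] [0.415 0.438 0.056]
[214.5 258. ] [ 20  26 383] [0.4558 0.589  0.056 ] [0.456 0.59  0.057]
t=39.9 at [0.5537 0.2655 0.1614] yaw 90.2 w 0.086 gf 0 F [-1.6  1.8  0.8] | turn rows 0.02 then tool rows x 7.31 y -1.67 z 0.07
```

```bash
python3 -m jog '[[1,-0.8,0,0,-1],[1,-0.8,0,0,-1],[1,0,0,0,-1],[1,0,0,0,-1],[1,0,0,0,-1],[1,0,0,0,-1],[1,0,0,0,-1],[0.3,-0.05,0,0,-1],[0,0,0,0,-1],[0,0,0,0,-1]]' 22 >/dev/null
python3 -m jog '[[0,0,1,0,-1],[0,0,1,0,-1],[0,0,1,0,-1],[0,0,1,0,-1],[0,0,1,0,-1],[0,0,0,0,-1],[0,0,0,0,-1]]' 22 >/dev/null
python3 plan.py .5203 .4117 .008 90
```

```text
t=41.3 at [0.5201 0.4052 0.0592] yaw 90.0 w 0.085 gf 0 F [ 0.2 -0.   0.2] | turn rows -0.00 then tool rows x 0.32 y 0.01 z 2.56
```

```bash
python3 -m jog '[[0.3,0,1,0,-1],[0,0,1,0,-1],[0,0,0.55,0,-1],[0,0,0,0,-1],[0,0,0,0,-1],[0,0,0,0,1],[0,0,0,0,1],[0,0,0,0,1],[0,0,0,0,1],[0,0,0,0,1],[0,0,0,0,1],[0,0,0,0,1]]' 22
python3 -m jog '[[0,0,-0.3,0,1],[0,0,-1,0,1],[0,0,-1,0,1],[0,0,-1,0,1],[0,0,-1,0,1],[0,0,-1,0,1],[0,0,-1,0,1],[0,0,-0.5,0,1],[0,0,0,0,1]]' 22
python3 plan.py .5525 .089 .15 90.4
```

```text
time_s: 42.27
ee_pos: [0.5221, 0.4137, 0.0114]
tool_rot: [2.22, 2.222, 0.004]
contact_force: [-1.1, -0.3, 6.7]
gripper_width: 0.0612
grip_force: 24.1
time_s: 43.02
ee_pos: [0.5225, 0.4141, 0.1489]
tool_rot: [2.219, 2.222, 0.009]
contact_force: [0.7, 0.3, -1.4]
gripper_width: 0.0614
grip_force: 24.9
t=43.0 at [0.5225 0.4141 0.1489] yaw 90.1 w 0.061 gf 25 F [ 0.7  0.3 -1.4] | turn rows -0.05 then tool rows x -16.27 y 1.39 z -0.05
```

```bash
python3 -m jog '[[-0.5,0.1,0,0,1],[-1,0.1,0,0,1],[-1,0.1,0,0,1],[-1,0.1,0,0,1],[-1,0.1,0,0,1],[-1,0.1,0,0,1],[-1,0.1,0,0,1],[-1,0.1,0,0,1],[-1,0.1,0,0,1],[-1,0.1,0,0,1],[-1,0.1,0,0,1],[-1,0.1,0,0,1]]' 22 >/dev/null
python3 -m jog '[[-1,0.1,0,0,1],[-1,0.1,0,0,1],[-1,0.1,0,0,1],[-1,0,0,0,1],[-0.5,0,0,0,1],[-0.2,0,0,0,1],[0,0,0,0,1],[0,0,0,0,1]]' 22 >/dev/null
python3 -m jog '[[0,0,1,0,1],[0,0,1,0,1],[0,0,1,0,1],[0,0,1,0,1],[0,0,0,0,1],[0,0,0,0,1]]' 22 >/dev/null
python3 plan.py .5525 .090 .032 90.4
```

```text
t=45.2 at [0.5499 0.0901 0.0642] yaw 90.1 w 0.061 gf 25 F [ 0.2  0.7 -1.8] | turn rows -0.04 then tool rows x -0.00 y 0.13 z 1.61
```

```bash
python3 -m jog '[[0,0.13,0.4,0,1],[0,0,0.5,0,1],[0,0,0.3,0,1],[0,0,0.2,0,1],[0,0,0.15,0,1],[0,0,0.1,0,1],[0,0,0,0,1],[0,0,0,0,1]]' 22
python3 -m jog '[[0,0,0.05,0,1],[0,0,0,0,-0.8],[0,0,0,0,-0.8],[0,0,0,0,-0.8],[0,0,0,0,-0.8],[0,0,-0.5,0,-0.8],[0,0,-1,0,-0.8],[0,0,-1,0,-0.8],[0,0,-1,0,-1],[0,0,-1,0,-1],[0,0,-1,0,-1]]' 22
python3 -m jog '[[1,-0.3,-1,0,-1],[1,-0.6,0,0,-1],[1,-0.6,0,0,-1],[1,-0.6,0,0,-1],[1,-0.6,0,0,-1],[1,-0.6,0,0,-1],[1,-0.6,0,0,-1],[1,-0.6,0,0,-1],[1,-0.6,0,0,-1],[1,-0.6,0,0,-1],[1,-0.6,0,0,-1],[0,0,0,0,-1]]' 22 >/dev/null
python3 pm3.py p6;python3 plan.py .4125 .4383 .1 90
```

```text
time_s: 45.85
ee_pos: [0.5539, 0.089, 0.0324]
tool_rot: [2.22, 2.222, 0.0]
contact_force: [-0.1, -0.7, -1.3]
gripper_width: 0.0615
grip_force: 25.2
time_s: 46.77
ee_pos: [0.5539, 0.0891, 0.1433]
tool_rot: [2.22, 2.222, 0.001]
contact_force: [0.3, -0.4, -0.2]
gripper_width: 0.0853
grip_force: 0.0
mustard lid 374 [ 0.454 -0.104  0.106] [ 0.4534 -0.1036  0.108 ]
[408.4 135.3] [ 21  20 325] [ 0.5575 -0.054   0.056 ] [ 0.553 -0.046  0.079]
[387.1 144.2] [ 21  20 327] [0.5583 0.0142 0.056 ] [0.554 0.019 0.075]
[365.4 153.8] [ 22  20 329] [0.5576 0.0839 0.056 ] [0.555 0.088 0.076]
[271.  249.8] [ 21  22 369] [0.4129 0.4388 0.056 ] [0.416 0.438 0.054]
[214.4 258. ] [ 20  26 382] [0.4558 0.5891 0.056 ] [0.456 0.59  0.058]
t=47.8 at [0.4267 0.3104 0.1622] yaw 90.2 w 0.085 gf 0 F [-0.4 -0.3  0.5] | turn rows 0.03 then tool rows x 6.39 y -0.71 z 3.11
```

```bash
python3 -m jog '[[1,-0.7,0,0,-1],[1,0,0,0,-1],[1,0,0,0,-1],[1,0,0,0,-1],[1,0,0,0,-1],[1,0,0,0,-1],[0.5,0,0,0,-1],[0,0,0,0,-1],[0,0,0,0,-1]]' 22 >/dev/null
python3 -m jog '[[0,0,1,0,-1],[0,0,1,0,-1],[0,0,1,0,-1],[0,0,1,0,-1],[0,0,1,0,-1],[0,0,0,0,-1],[0,0,0,0,-1]]' 22 >/dev/null
python3 plan.py .413 .4385 .008 90
```

```text
t=49.1 at [0.4129 0.4371 0.0604] yaw 90.0 w 0.085 gf 0 F [0.4 0.5 0.6] | turn rows 0.00 then tool rows x 0.07 y 0.00 z 2.62
```

```bash
python3 -m jog '[[0.07,0,1,0,-1],[0,0,1,0,-1],[0,0,0.55,0,-1],[0,0,0,0,-1],[0,0,0,0,-1],[0,0,0,0,1],[0,0,0,0,1],[0,0,0,0,1],[0,0,0,0,1],[0,0,0,0,1],[0,0,0,0,1],[0,0,0,0,1]]' 22
python3 -m jog '[[0,0,-0.3,0,1],[0,0,-1,0,1],[0,0,-1,0,1],[0,0,-1,0,1],[0,0,-1,0,1],[0,0,-1,0,1],[0,0,-1,0,1],[0,0,-0.5,0,1],[0,0,0,0,1]]' 22
python3 plan.py .5525 .158 .15 90.4
```

```text
time_s: 50.15
ee_pos: [0.4145, 0.4412, 0.0122]
tool_rot: [2.22, 2.222, 0.004]
contact_force: [-0.4, -1.1, 6.1]
gripper_width: 0.0611
grip_force: 24.0
time_s: 50.9
ee_pos: [0.4149, 0.4416, 0.1496]
tool_rot: [2.22, 2.222, 0.008]
contact_force: [0.6, 0.1, -0.8]
gripper_width: 0.0611
grip_force: 25.0
t=50.9 at [0.4149 0.4416 0.1496] yaw 90.1 w 0.061 gf 25 F [ 0.6  0.1 -0.8] | turn rows -0.05 then tool rows x -14.23 y 6.78 z -0.02
```

```bash
python3 -m jog '[[-0.5,0.3,0,0,1],[-1,0.5,0,0,1],[-1,0.5,0,0,1],[-1,0.5,0,0,1],[-1,0.5,0,0,1],[-1,0.5,0,0,1],[-1,0.5,0,0,1],[-1,0.5,0,0,1],[-1,0.5,0,0,1],[-1,0.5,0,0,1],[-1,0.5,0,0,1],[-1,0.5,0,0,1]]' 22 >/dev/null
python3 -m jog '[[-1,0.5,0,0,1],[-0.9,0.5,0,0,1],[-0.6,0,0,0,1],[-0.3,0,0,0,1],[0,0,0,0,1],[0,0,0,0,1]]' 22 >/dev/null
python3 -m jog '[[0,0,1,0,1],[0,0,1,0,1],[0,0,1,0,1],[0,0,1,0,1],[0,0,0,0,1],[0,0,0,0,1]]' 22 >/dev/null
python3 plan.py .5525 .158 .032 90.4
```

```text
t=52.9 at [0.5483 0.1557 0.0652] yaw 90.2 w 0.061 gf 24 F [-0.9 -1.1 -2.4] | turn rows -0.03 then tool rows x 0.11 y 0.21 z 1.66
```

```bash
python3 -m jog '[[0.1,0.2,0.4,0,1],[0,0,0.5,0,1],[0,0,0.3,0,1],[0,0,0.2,0,1],[0,0,0.15,0,1],[0,0,0.1,0,1],[0,0,0,0,1],[0,0,0,0,1]]' 22
python3 -m jog '[[0,0,0.05,0,1],[0,0,0,0,-0.8],[0,0,0,0,-0.8],[0,0,0,0,-0.8],[0,0,0,0,-0.8],[0,0,-0.5,0,-0.8],[0,0,-1,0,-0.8],[0,0,-1,0,-0.8],[0,0,-1,0,-1],[0,0,-1,0,-1],[0,0,-1,0,-1]]' 22
python3 -m jog '[[1,-1,-1,0,0],[1,-1,0,0,0],[1,-1,0,0,0],[1,-1,0,0,0],[1,-1,0,0,0],[1,-1,0,0,0],[1,0,0,0,0],[1,0,0,0,0],[0,0,0,0,0],[0,0,0,0,0]]' 22 >/dev/null
python3 pm3.py p7;python3 plan.py .432 .054 .072 90.4
python3 - <<'E'
from h import *
a,D=snap("side");cv2.imwrite("pics/s7.png",cv2.resize(a[90:290,200:460],(780,600),interpolation=2)[:,:,::-1])
b=cv2.imread("pics/p7.png");cv2.imwrite("pics/p7c.png",cv2.resize(b[60:230,280:480],(700,595),interpolation=2))
E
```

```text
time_s: 53.57
ee_pos: [0.5601, 0.1568, 0.0394]
tool_rot: [2.215, 2.216, 0.015]
contact_force: [0.3, -0.7, 24.8]
gripper_width: 0.0606
grip_force: 27.8
time_s: 54.48
ee_pos: [0.5533, 0.1564, 0.1433]
tool_rot: [-2.22, -2.222, 0.001]
contact_force: [0.2, -0.2, 0.2]
gripper_width: 0.0857
grip_force: 0.0
mustard lid 375 [ 0.454 -0.105  0.106] [ 0.4533 -0.1038  0.108 ]
[407.3 132.9] [ 21  21 327] [ 0.5655 -0.0544  0.056 ] [0.199 0.361 1.404]
[341.3 163.1] [ 19  18 218] [0.5606 0.159  0.056 ] [0.553 0.164 0.086]
[214.4 258. ] [ 20  26 382] [0.4558 0.5891 0.056 ] [0.456 0.59  0.055]
t=55.4 at [0.4332 0.3162 0.1622] yaw 90.1 w 0.043 gf 0 F [ 0.2 -0.4 -0. ] | turn rows -0.04 then tool rows x -13.11 y -0.15 z 4.51
```

View pics/p7c.png

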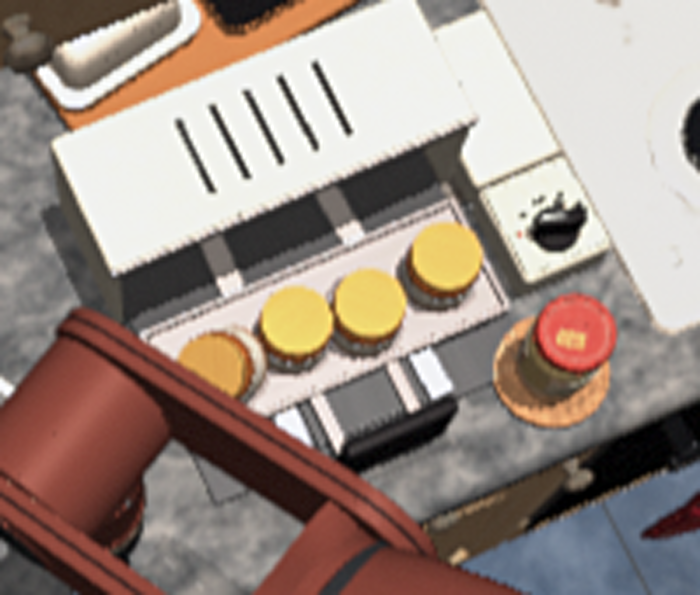

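View pics/s7.png

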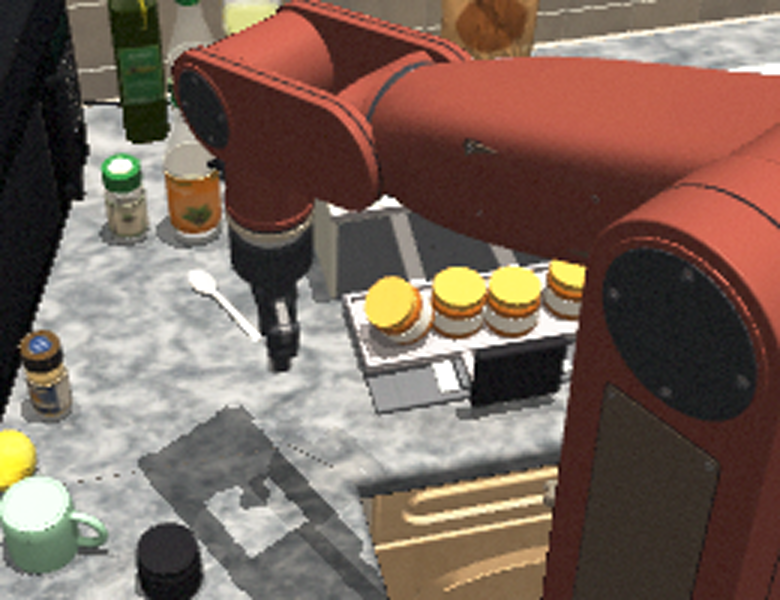

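Run:
```python
from meas import *
im=cv2.imread("pics/p7.png")[:,:,::-1];hsv=cv2.cvtColor(np.ascontiguousarray(im),cv2.COLOR_RGB2HSV)
m=((hsv[...,0]>14)&(hsv[...,0]<34)&(hsv[...,1]>100)&(hsv[...,2]>170)).astype(np.uint8)
m=cv2.erode(m,np.ones((3,3)));n,l,s,c=cv2.connectedComponentsWithStats(m)
for i in range(1,n):
    if s[i,4]>80 and 330<c[i][0]<420: print(s[i],c[i],ray("top",*c[i],.076).round(3))
a,D=snap("top");P=cloud("top",D)
for u,v in((341,163),(335,163),(348,163),(341,158),(341,168),(352,158),(350,165),(333,170)): print(u,v,P[v,u].round(3),a[v,u])
```

```text
[399 125  18  17 231] [407.41558442 132.47186147] [ 0.561 -0.049  0.076]
[377 138  18  17 235] [385.39148936 146.09361702] [0.55  0.026 0.076]
[356 143  18  17 233] [364.40772532 151.16309013] [0.561 0.087 0.076]
[332 157  17  14 141] [341.08510638 162.77304965] [0.556 0.162 0.076]
341 163 [0.552 0.165 0.09 ] [218 161  84]
335 163 [0.563 0.178 0.076] [225 169  88]
348 163 [0.543 0.148 0.096] [227 178  92]
341 158 [0.565 0.159 0.091] [221 163  85]
341 168 [0.541 0.169 0.081] [220 164  85]
352 158 [0.558 0.127 0.071] [239 233 214]
350 165 [0.539 0.143 0.081] [152  94  47]
333 170 [0.42  0.253 0.558] [113  58  50]
```

```bash
python3 -m jog '[[-0.8,0.6,0,0,-1],[-0.8,0.6,0,0,-1],[-0.8,0.6,0,0,-1],[-0.8,0.6,0,0,-1],[-0.8,0.6,0,0,-1],[-0.8,0.6,0,0,-1],[-0.8,0.6,0,0,-1],[-0.8,0.6,0,0,-1],[-0.8,0.6,0,0,-1],[-0.8,0.6,0,0,-1],[-0.75,0.15,0,0,-1],[0,0,0,0,-1]]' 22 >/dev/null
python3 -m jog '[[0,0,1,0,-1],[0,0,1,0,-1],[0,0,0,0,-1],[0,0,0,0,-1]]' 22 >/dev/null
python3 plan.py .556 .141 .038 90.4
```

```text
t=56.8 at [0.5553 0.1412 0.1212] yaw 90.0 w 0.085 gf 0 F [0.5 0.3 0.1] | turn rows -0.05 then tool rows x -0.01 y 0.04 z 4.16
```

```bash
python3 -m jog '[[0,0,0.8,0,-1],[0,0,0.8,0,-1],[0,0,0.8,0,-1],[0,0,0.8,0,-1],[0,0,0.4,0,-1],[0,0,0.4,0,-1],[0,0,0,0,-1],[0,0,0,0,-1]]' 22
python3 -m jog '[[0,0,0,0,1],[0,0,0,0,1],[0,0,0,0,1],[0,0,0,0,1],[0,0,0,0,1],[0,0,0,0,1],[0,0,0,0,1]]' 22
```

```text
time_s: 57.47
ee_pos: [0.5571, 0.1416, 0.0429]
tool_rot: [2.22, 2.222, 0.001]
contact_force: [0.2, -0.4, 0.2]
gripper_width: 0.0858
grip_force: 0.0
time_s: 58.05
ee_pos: [0.5575, 0.1414, 0.043]
tool_rot: [2.22, 2.222, 0.002]
contact_force: [0.2, -0.9, 4.1]
gripper_width: 0.0611
grip_force: 23.6
```

```bash
python3 -m jog '[[0,0,-0.2,0,1],[0,0,-0.5,0,1],[0,0,-0.7,0,1],[0,0,-0.7,0,1],[0,0,-0.5,0,1],[0.5,0,0,0,1],[0.5,0,0,0,1],[0,0,0,0,1],[0,0,0,0,1]]' 25
python3 plan.py .554 .161 .04 90.4
python3 - <<'E'
from meas import *
a,D=snap("side");b,D2=snap("top","p8")
x=np.hstack([cv2.resize(a[150:230,290:410],(400,267),interpolation=2),cv2.resize(b[110:190,310:430],(400,267),interpolation=2)]);cv2.imwrite("pics/x8.png",x[:,:,::-1])
E
```

```text
time_s: 58.8
ee_pos: [0.5557, 0.1624, 0.0931]
tool_rot: [-2.218, -2.223, 0.002]
contact_force: [-0.3, 0.5, -3.4]
gripper_width: 0.0606
grip_force: 27.0
t=58.8 at [0.5557 0.1624 0.0931] yaw 90.2 w 0.061 gf 27 F [-0.3  0.5 -3.4] | turn rows -0.04 then tool rows x -0.07 y -0.09 z 2.66
```

View pics/x8.png

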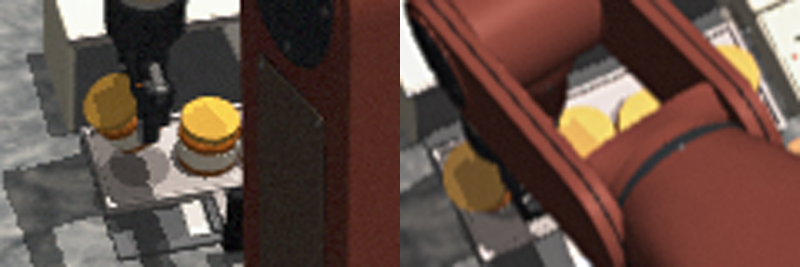

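```bash
python3 -m jog '[[0,-0.08,0.7,0,1],[0,0,0.7,0,1],[0,0,0.5,0,1],[0,0,0.3,0,1],[0,0,0.15,0,1],[0,0,0,0,1]]' 22
python3 -m jog '[[0,0,0.15,0,1],[0,0,0.15,0,1],[0,0,0,0,1]]' 22
python3 -m jog '[[0,0,0.15,0,1],[0,0,0,0,1]]' 22
```

```text
time_s: 59.4
ee_pos: [0.5546, 0.1613, 0.0463]
tool_rot: [-2.22, -2.222, 0.002]
contact_force: [0.5, -0.0, -1.3]
gripper_width: 0.0606
grip_force: 27.0
time_s: 59.65
ee_pos: [0.5567, 0.161, 0.0429]
tool_rot: [2.218, 2.221, 0.002]
contact_force: [-1.1, -1.7, 4.7]
gripper_width: 0.0607
grip_force: 27.9
time_s: 59.82
ee_pos: [0.5589, 0.1604, 0.0422]
tool_rot: [2.216, 2.218, 0.006]
contact_force: [-1.1, -6.8, 13.1]
gripper_width: 0.0603
grip_force: 28.9
```

```bash
python3 -m jog '[[0,0,0.15,0,1],[0,0,0.1,0,1],[0,0,0,0,1]]' 20
python3 -m jog '[[0,0,0.15,0,1],[0,0,0,0,1]]' 20
```

```text
time_s: 60.07
ee_pos: [0.5595, 0.1606, 0.0373]
tool_rot: [2.216, 2.217, 0.009]
contact_force: [0.9, -5.8, 8.6]
gripper_width: 0.0605
grip_force: 24.4
time_s: 60.23
ee_pos: [0.5593, 0.1601, 0.034]
tool_rot: [2.216, 2.218, 0.007]
contact_force: [0.1, -7.5, 11.3]
gripper_width: 0.0608
grip_force: 25.3
```

Slipping/rotating as intended; continue.

```bash
python3 -m jog '[[0,0,0.1,0,1],[0,0,0.1,0,1],[0,0,0,0,1]]' 20
python3 -m jog '[[0,0,0.1,0,1],[0,0,0,0,1]]' 20
python3 - <<'E'
from meas import *
a,D=snap("side");cv2.imwrite("pics/x9.png",cv2.resize(a[140:240,270:410],(700,500),interpolation=2)[:,:,::-1])
E
```

```text
time_s: 60.48
ee_pos: [0.5599, 0.1592, 0.0309]
tool_rot: [2.214, 2.217, 0.006]
contact_force: [-0.7, -12.4, 16.5]
gripper_width: 0.0607
grip_force: 29.7
time_s: 60.65
ee_pos: [0.5606, 0.1589, 0.0296]
tool_rot: [2.214, 2.216, 0.007]
contact_force: [-0.5, -14.0, 19.5]
gripper_width: 0.0608
grip_force: 32.0
```

View pics/x9.png

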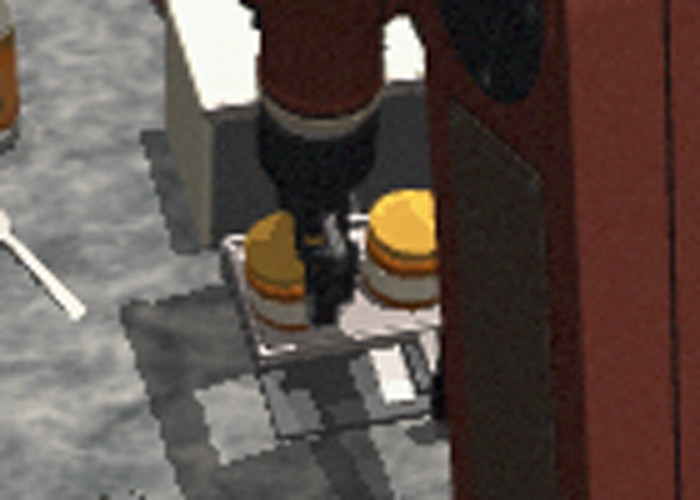

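```bash
python3 -m jog '[[0,0,0,0,-0.8],[0,0,0,0,-0.8],[0,0,0,0,-0.8],[0,0,0,0,-0.8],[0,0,-0.5,0,-0.8],[0,0,-1,0,-0.8],[0,0,-1,0,-0.8],[0,0,-1,0,-1],[0,0,-1,0,-1],[0,0,-1,0,-1]]' 22
python3 -m jog '[[1,-1,-1,0,0],[1,-1,0,0,0],[1,-1,0,0,0],[1,-1,0,0,0],[1,-1,0,0,0],[1,-1,0,0,0],[1,-1,0,0,0],[1,0,0,0,0],[1,0,0,0,0],[1,0,0,0,0],[0,0,0,0,0],[0,0,0,0,0]]' 22 >/dev/null
cat > pm4.py <<'E'
from meas import *
import sys
im,D=snap("top",sys.argv[1]);P=cloud("top",D);hsv=cv2.cvtColor(im,cv2.COLOR_RGB2HSV)
m=((hsv[...,0]>14)&(hsv[...,0]<34)&(hsv[...,1]>100)&(hsv[...,2]>150)).astype(np.uint8)
m=cv2.erode(m,np.ones((3,3)));n,l,s,c=cv2.connectedComponentsWithStats(m)
for i in range(1,n):
    if s[i,4]>50 and 310<c[i][0]<430:
        k=l==i;q=P[k];A=np.c_[q[:,:2]-q[:,:2].mean(0),np.ones(len(q))];f=np.linalg.lstsq(A,q[:,2],rcond=None)[0]
        print(s[i],c[i].round(1),ray("top",*c[i],.076).round(3),"med z",np.median(q[:,2]).round(3),"slope",f[:2].round(2))
cv2.imwrite("pics/%sc.png"%sys.argv[1],cv2.resize(im[60:230,280:480],(700,595),interpolation=2)[:,:,::-1])
E
python3 pm4.py p9; python3 plan.py .432 .054 .072 90.4
```

```text
time_s: 61.53
ee_pos: [0.5549, 0.1618, 0.1357]
tool_rot: [-2.22, -2.223, 0.0]
contact_force: [0.1, 0.8, -0.0]
gripper_width: 0.0855
grip_force: 0.0
[398 123  18  17 234] [406.6 131.3] [ 0.565 -0.048  0.076] med z 0.076 slope [-0. -0.]
[376 137  18  17 239] [384.6 144.7] [0.555 0.026 0.076] med z 0.076 slope [-1.81  1.76]
[355 142  18  17 236] [363.7 149.9] [0.565 0.088 0.076] med z 0.075 slope [-2.09  1.66]
[331 154  19  18 243] [340.  162.3] [0.559 0.164 0.076] med z 0.076 slope [-0.02 -0.  ]
t=62.6 at [0.4145 0.3613 0.1543] yaw 90.1 w 0.042 gf 0 F [ 0.1 -0.7  0.2] | turn rows -0.04 then tool rows x -15.37 y 0.77 z 4.12
```

View pics/p9c.png

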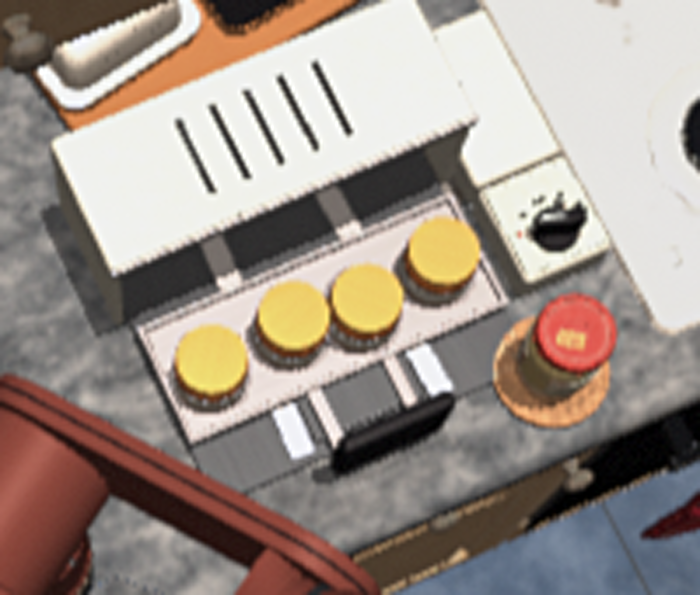

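```bash
python3 -m jog '[[-1,0,0,0,0],[-1,0,0,0,0],[-1,0,0,0,0],[-1,0,0,0,0],[-1,0,0,0,0],[-1,0,0,0,0],[-1,0,0,0,0],[-1,0,0,0,0],[-1,0,0,0,0],[-1,0,0,0,0],[-1,0,0,0,0],[-1,0,0,0,0]]' >/dev/null
python3 - <<'E'
from h import *
im=cv2.imread("pics/p9.png")
a,D=np.ascontiguousarray(im[:,:,::-1]),None
m=np.zeros((400,640),np.uint8);k=(a.max(-1)<60);m[165:200,370:415]=k[165:200,370:415]
n,l,s,c=cv2.connectedComponentsWithStats(m);i=1+s[1:,4].argmax();uv=np.argwhere(l==i)[:,::-1].astype(np.float32);h=cv2.convexHull(uv)[:,0]
print([(*q,*ray("top",*q,.1)[:2].round(3)) for q in h])
E
python3 plan.py .440 .054 .072 90.4
```

```text
[(np.float32(409.0), np.float32(175.0), np.float64(0.441), np.float64(0.009)), (np.float32(407.0), np.float32(179.0), np.float64(0.433), np.float64(0.019)), (np.float32(404.0), np.float32(183.0), np.float64(0.426), np.float64(0.032)), (np.float32(401.0), np.float32(185.0), np.float64(0.425), np.float64(0.042)), (np.float32(395.0), np.float32(188.0), np.float64(0.424), np.float64(0.061)), (np.float32(379.0), np.float32(195.0), np.float64(0.424), np.float64(0.109)), (np.float32(376.0), np.float32(196.0), np.float64(0.425), np.float64(0.118)), (np.float32(374.0), np.float32(194.0), np.float64(0.432), np.float64(0.12)), (np.float32(374.0), np.float32(193.0), np.float64(0.435), np.float64(0.119)), (np.float32(375.0), np.float32(189.0), np.float64(0.444), np.float64(0.112)), (np.float32(379.0), np.float32(183.0), np.float64(0.454), np.float64(0.095)), (np.float32(394.0), np.float32(175.0), np.float64(0.458), np.float64(0.047)), (np.float32(407.0), np.float32(172.0), np.float64(0.451), np.float64(0.011)), (np.float32(409.0), np.float32(173.0), np.float64(0.446), np.float64(0.007))]
t=63.6 at [0.4146 0.1195 0.1543] yaw 90.0 w 0.043 gf 0 F [-0.2 -0.2 -0.5] | turn rows -0.06 then tool rows x -3.29 y 1.25 z 4.12
```

```bash
python3 -m jog '[[-1,0.5,0,0,-0.3],[-1,0.5,0,0,-0.3],[-1,0.4,0,0,-0.3],[-0.3,0,0,0,-0.3],[0,0,1,0,-0.3],[0,0,1,0,-0.3],[0,0,0.5,0,-0.3],[0,0,0.5,0,-0.3],[0,0,0.6,0,-0.3],[0,0,0.4,0,-0.3],[0,0,0,0,-0.3],[0,0,0,0,-0.3]]' 22
python3 -m jog '[[0,0,0,0,1],[0,0,0,0,1],[0,0,0,0,1],[0,0,0,0,1],[0,0,0,0,1],[0,0,0,0,1],[0,0,0,0,1],[0,0,0,0,1]]' 40
```

```text
time_s: 64.58
ee_pos: [0.443, 0.0555, 0.0742]
tool_rot: [-2.22, -2.222, 0.001]
contact_force: [0.5, 0.2, 0.4]
gripper_width: 0.0556
grip_force: 0.0
time_s: 65.25
ee_pos: [0.4444, 0.0554, 0.0754]
tool_rot: [2.219, 2.222, 0.003]
contact_force: [0.7, -0.5, 5.6]
gripper_width: 0.0153
grip_force: 41.0
```

```bash
python3 -m jog '[[0,0.05,0,0,1],[0,0.1,0,0,1],[0,0.15,0,0,1],[0,0.2,0,0,1],[0,0.25,0,0,1],[0,0.3,0,0,1],[0,0.3,0,0,1],[0,0.3,0,0,1],[0,0.3,0,0,1],[0,0.3,0,0,1],[0,0.3,0,0,1],[0,0.3,0,0,1]]' 80
python3 -m jog '[[0,0.3,0,0,1],[0,0.3,0,0,1],[0,0.3,0,0,1],[0,0.3,0,0,1],[0,0.3,0,0,1],[0,0.3,0,0,1],[0,0.3,0,0,1],[0,0.3,0,0,1],[0,0.3,0,0,1],[0,0.25,0,0,1],[0,0.2,0,0,1],[0,0.2,0,0,1]]' 80
python3 plan.py .577 .054 .07
```

```text
time_s: 66.25
ee_pos: [0.5012, 0.0557, 0.0756]
tool_rot: [2.219, 2.222, 0.002]
contact_force: [-2.3, 1.8, 8.9]
gripper_width: 0.015
grip_force: 78.1
time_s: 67.25
ee_pos: [0.5667, 0.0561, 0.0756]
tool_rot: [-2.218, -2.222, 0.001]
contact_force: [-8.6, 2.4, 14.3]
gripper_width: 0.0148
grip_force: 78.9
t=67.2 at [0.5667 0.0561 0.0756] yaw 90.1 w 0.015 gf 79 F [-8.6  2.4 14.3] | turn rows -0.00 then tool rows x -0.11 y 0.51 z 0.28
```

```bash
python3 -m jog '[[0,0.2,0,0,1],[0,0.15,0,0,1],[0,0.1,0,0,1],[0,0.1,0,0,1],[0,0,0,0,1],[0,0,0,0,1]]' 80
python3 -m jog '[[0,0.1,0,0,1],[0,0.1,0,0,1],[0,0,0,0,1],[0,0,0,0,1]]' 80
python3 -m jog '[[0,0.1,0,0,1],[0,0.1,0,0,1],[0,0,0,0,1],[0,0,0,0,1]]' 80
```

```text
time_s: 67.75
ee_pos: [0.5768, 0.0562, 0.0756]
tool_rot: [-2.217, -2.221, 0.003]
contact_force: [-10.7, 1.8, 14.8]
gripper_width: 0.0146
grip_force: 79.2
time_s: 68.08
ee_pos: [0.5769, 0.0561, 0.0755]
tool_rot: [-2.213, -2.217, 0.014]
contact_force: [-29.1, 0.8, 30.0]
gripper_width: 0.0144
grip_force: 81.2
time_s: 68.42
ee_pos: [0.5768, 0.0562, 0.0754]
tool_rot: [-2.208, -2.213, 0.024]
contact_force: [-45.5, -0.2, 41.3]
gripper_width: 0.0146
grip_force: 84.3
```

```bash
python3 -m jog '[[0,-0.15,0,0,1],[0,-0.1,0,0,1],[0,0,0,0,1],[0,0,0,0,0],[0,0,0,0,0],[0,0,0,0,0],[0,0,0,0,0],[0,0,-0.5,0,0],[0,0,-1,0,0],[0,0,-1,0,0],[0,0,-1,0,0],[0,0,-1,0,0]]' 50
python3 -m jog '[[-1,0,-1,0,0],[-1,0,0,0,0],[-1,0,0,0,0],[-1,0,0,0,0],[-1,0,0,0,0],[-1,0,0,0,0],[-1,0,0,0,0],[-1,0,0,0,0],[-1,0,0,0,0],[-1,0,0,0,0],[-0.2,-1,0,0,0],[0,-0.2,0,0,0]]' 50 >/dev/null
python3 -m jog '[[0,0,0,1,0],[0,0,0,1,0],[0,0,0,0.6,0],[0,0,0,0,0],[0,0,0,0,0]]' 50 >/dev/null
python3 plan.py .553 -.149 .062 72.2
python3 - <<'E'
from h import *
o=obs();print(np.degrees(o["joints"]).round(1))
a,D=snap("side");cv2.imwrite("pics/s10.png",cv2.resize(a[90:290,200:460],(780,600),interpolation=2)[:,:,::-1])
E
```

```text
time_s: 69.42
ee_pos: [0.5814, 0.0554, 0.1658]
tool_rot: [2.22, 2.222, 0.0]
contact_force: [0.7, 0.0, 1.1]
gripper_width: 0.0426
grip_force: 0.0
t=70.8 at [ 0.5578 -0.1481  0.1847] yaw 72.3 w 0.043 gf 0 F [-0.7 -0.1 -0.6] | turn rows 0.02 then tool rows x -0.12 y -0.21 z 6.14
[-22.7   8.2  97.6   0.   74.1  -5. ]
```

View pics/s10.png

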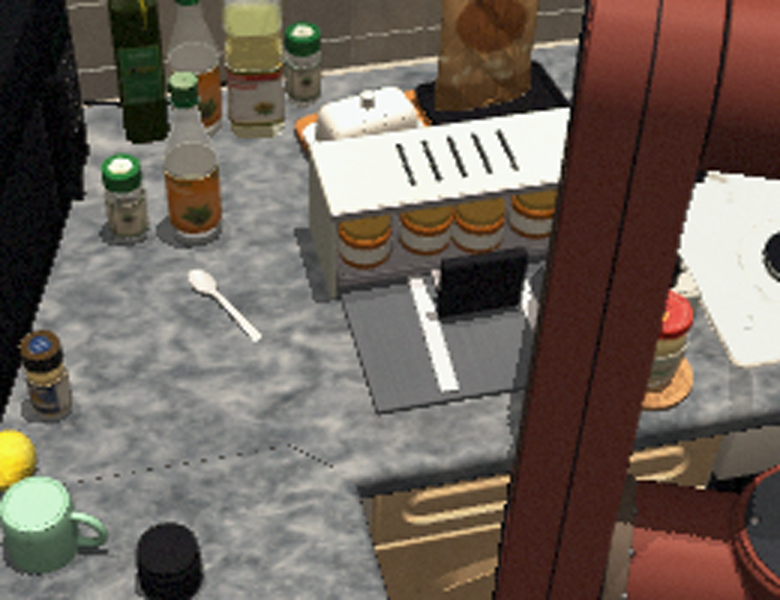

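```bash
python3 -m jog '[[-0.12,-0.21,1,0,0],[0,0,1,0,0],[0,0,1,0,0],[0,0,1,0,0],[0,0,1,0,0],[0,0,0.9,0,0],[0,0,0,0,0],[0,0,0,0,1],[0,0,0,0,1],[0,0,0,0,1],[0,0,0,0,1],[0,0,0,0,1]]' 50
python3 -m jog '[[0,0,0,0.8,1],[0,0,0,0.8,1],[0,0,0,0.8,1],[0,0,0,0.8,1],[0,0,0,0.8,1],[0,0,0,0.8,1],[0,0,0,0.8,1],[0,0,0,0.8,1],[0,0,0,0.8,1],[0,0,0,0.8,1],[0,0,0,0.8,1],[0,0,0,0.8,1]]' 50
python3 -m jog '[[0,0,0,0.8,1],[0,0,0,0.8,1],[0,0,0,0.8,1],[0,0,0,0.8,1],[0,0,0,0.8,1],[0,0,0,0.8,1],[0,0,0,0.8,1],[0,0,0,0.8,1],[0,0,0,0.8,1],[0,0,0,0.8,1],[0,0,0,0.8,1],[0,0,0,0.8,1]]' 50 >/dev/null
python3 -m jog '[[0,0,0,0.8,1],[0,0,0,0.8,1],[0,0,0,0.2,1],[0,0,0,0,1],[0,0,0,0,1]]' 50
python3 plan.py .553 -.149 .062 -72
```

```text
time_s: 71.88
ee_pos: [0.5526, -0.1494, 0.068]
tool_rot: [-2.538, -1.851, 0.001]
contact_force: [-5.8, 1.9, 3.3]
gripper_width: 0.0123
grip_force: 49.7
time_s: 72.88
ee_pos: [0.553, -0.1501, 0.068]
tool_rot: [3.135, 0.167, 0.001]
contact_force: [-3.4, -1.2, 1.9]
gripper_width: 0.0126
grip_force: 55.9
time_s: 74.3
ee_pos: [0.5523, -0.151, 0.068]
tool_rot: [2.537, -1.849, 0.001]
contact_force: [-5.0, -4.0, 1.9]
gripper_width: 0.0126
grip_force: 49.7
t=74.3 at [ 0.5523 -0.151   0.068 ] yaw -72.2 w 0.013 gf 50 F [-5.  -4.   1.9] | turn rows -0.02 then tool rows x -0.09 y -0.06 z 0.30
```

Release, retreat and verify.

```bash
python3 -m jog '[[0,0,0,0,1],[0,0,0,0,0],[0,0,0,0,0],[0,0,0,0,0],[0,0,0,0,0],[0,0,-0.5,0,0],[0,0,-1,0,0],[0,0,-1,0,0],[0,0,-1,0,0],[0,0,-1,0,0],[0,0,-1,0,0],[0,0,-1,0,0]]' 50
python3 -m jog '[[1,0,-1,0,0],[1,0,-1,0,0],[1,0,-1,0,0],[1,0,0,0,0],[1,0,0,0,0],[1,0,0,0,0],[1,0,0,0,0],[1,0,0,0,0],[1,0,0,0,0],[0,0,0,0,0],[0,0,0,0,0],[0,0,0,0,0]]' 50
python3 - <<'E'
from h import *
a,D=snap("top","p11");P=cloud("top",D)
m=np.zeros((400,640),bool);m[100:145,420:460]=1
m&=(P[...,2]>.072)&(P[...,2]<.095);Q=P[m];print("grip",m.sum(),Q.mean(0),cv2.minAreaRect(Q[:,:2].astype(np.float32)))
cv2.imwrite("pics/p11c.png",cv2.resize(a[60:210,290:490],(800,600),interpolation=2)[:,:,::-1])
E
```

```text
time_s: 75.3
ee_pos: [0.5529, -0.1494, 0.1983]
tool_rot: [-2.538, 1.851, -0.001]
contact_force: [0.4, -0.3, -0.2]
gripper_width: 0.0428
grip_force: 0.0
time_s: 76.3
ee_pos: [0.6077, -0.3203, 0.2566]
tool_rot: [-2.538, 1.851, 0.001]
contact_force: [0.3, 0.7, -0.4]
gripper_width: 0.0428
grip_force: 0.0
grip 71 [ 0.5523217  -0.14867514  0.07997202] ((0.5533559322357178, -0.15011528134346008), (0.01450625155121088, 0.043125465512275696), 17.4234561920166)
```

View pics/p11c.png

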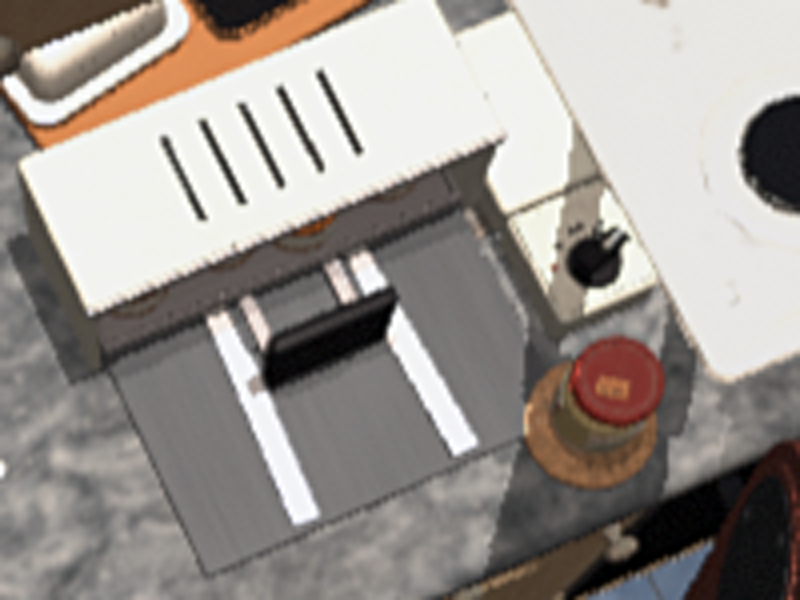

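```bash
python3 -c "from cell import robot;print(robot.finish_job())"
```

```text
the job is handed in; nothing more can be done
None
```

I handed the job in at about 76 s, with no verdict returned: mustard on the trivet, all four honey jars upright on the tray pushed home to its stop, selector on four dots; the grip on the mustard read about 38 N per finger, above the 30 N asked.

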